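# Scoop the grinding balls into the mill jar

## Robot

A 6-joint arm with a two-finger parallel gripper is mounted at the origin on a cart in front of the work surface, level with it; the furniture and walls round the work are solid. World frame = base frame: x ahead of the robot, y to its left, z up, the work surface at z = 0. Lengths are in m, angles in rad, forces in N, time in s.
With the tool pointing down it reaches from about 0.35 to 0.775 m from the base axis. Payload 5.5 kg.
Tool frame: the origin (TCP) lies at the very end of the fingers, on their centre line; the grasp point (between the pads) lies bot.pinch_z behind it (bot.pinch_z is the distance from the TCP to the grasp point, in m); z points along the fingers, y is the direction in which the jaws open and shut (so a half turn about z gives the same grasp; the last joint's range is limited). The gripper opens to 85 mm and grips with 20 to 120 N. Pads are 22 mm wide; open, the fingers measure 114 mm over their backs; the gripper's body (76 mm by 85 mm) begins 54 mm behind the grasp point. The pads swing forward as they close: fully open they stand 13 mm farther back than shut.
Start: joints at [1.173, 0.313, 0.046, 1.304, 0, 1.431], TCP at [0.147, 0.556, 0.231] pointing down, gripper open.
Joint ranges: [-2.76, 2.76], [-0.86, 1.69], [-1.03, 1.26], [-2.2, 2.34], [-1.47, 1.5], [-3.14, 3.14]. Speed limits (rad/s): [2.57, 2.57, 3.14, 3.14, 3.14, 3.14].

## Interface

Orientations are given as a unit quaternion [x, y, z, w].
In Python, from cell import bot, eyes, spotter gives the robot as it stands.
- The arm moves only by the shell command python3 -m creep 'ROWS' [OPENING] [FORCE]. ROWS is JSON, a list of rows, each a list of 6 numbers: the shift along the world's x, y, z as a fraction of full scale, then the turn, a rotation vector about the world's x, y, z as a fraction of full scale. A call has 1 to 10 rows; each row shifts and turns the commanded pose from where the row before left it; what a row does not reach is not made up. Full scale, the value 1, is 0.025 m for a shift and 0.1 rad for a turn. A row lasts 1/12 s, in which the tool goes at most 41.7 mm and 7.16 degrees, less where a joint would pass 70% of its speed; a pose out of reach is approached as far as the arm can. A call with a number of a shift or a turn outside -1 to 1 is refused whole. A call with a gripper value outside its range is refused whole. OPENING is the gripper command: -1 is shut, 1 is fully open, values between are in proportion, set as the call begins (- or left out, the last holds). The fingers move at their own pace and stop on an object; FORCE is the grip in N (left out, the last holds). Time passes only in rows, so rows that do not move let the fingers close. It gives the time, the measured TCP pose, the force and the opening at its end, in the units of the state.
- bot.get_state(): the state, without advancing time (a new reading comes with each control period).
- eyes.grab_frame(name): name is "scene" or "side" or "wrist"; returns the picture (400x640x3 uint8, red, green, blue); there is no depth.
- eyes.camera_model(name): a dict with "fx", "fy", "cx", "cy" (pixels), "rvec" (rotation vector, rad) and "tvec" (3), from world to camera coordinates, as OpenCV has them. Camera axes: x right, y down, z forward; pixel columns grow to the right and rows downward; lengths in m; the calibration is good to about 2 mm. A picture is of the moment at which its call begins: read the wrist's pose just before it. camera_model takes no time and is no camera call; for the wrist camera it gives the pose at the moment of the call.
- bot.finish_job(): hands the job in, once; it reports no verdict.
Trained networks look in the newest picture that a camera, given by its name, has taken for a name from the list of things; names that differ only in an ending like _2 or _b are one class to them, and where a whole thing is asked for, a point or a joint stands for the part that bears it (a point fixed in the world has none). Each returns a list of dicts, best first, with "p" (0 to 1); they miss things now and then, are a little off and sometimes report something else, mostly with a low value. They report only what shows in the picture. A call takes as long as a camera call. They do not tell look-alikes from the thing itself.
- spotter.spot_in(thing, camera): "box" ([left, top, right, bottom] in pixels, round what is visible of it).
- spotter.tip_of(thing, camera): "centre" ([column, row] in pixels: a listed point, or the origin of a listed thing).
The state is a dict: "t": time; "joints": joint angles; "joint_vel": joint speeds; "joint_efforts": joint torques, N m; "eef_pos": TCP position; "tcp_rot": TCP orientation; "ft_force": force on the tool from outside, world axes, zero at the start; "torque": the same for the moment, N m; "opening": finger opening in m.
Only numpy, scipy, OpenCV 4.12 (cv2) and the standard library are available. Lean on these libraries where they do the work, as an engineer would, in place of code of your own. Each camera call takes 0.05 s, during which the arm holds its last target.

## Task

Slide the top panel of the grinding-ball box all the way over its neighbour and leave it open; then, using the scoop and not the gripper itself, scoop up the four ceramic balls and tip them all into the steel jar. Afterwards stand the scoop upright on the bench again, let go of it, and leave the jar standing where it is and the tape roll, pen and flask undisturbed.

Things in the scene. Friction and masses are not known exactly. Their poses are not given: they have to be found in the camera images.
- media_box: Grey box, 192 (x) x 162 (y) mm, fixed to the bench; origin at the centre of its underside, x along its two troughs (roughly away from the robot), y left. End walls at x = +-93 mm are 6 mm thick, 65 mm high, with a double track. Left wall 56, divider and right wall 49 mm high. The empty right trough lies under a fixed clear panel (z 50 to 54 mm), the left one under the sliding panel.
- left_trough (a point): Middle of the flat floor of the left trough, which holds the balls: 180 mm long (x from -90 to +90 mm of this point) and 72 mm wide (y +-36 mm), floor 12 mm above the bench, box axes. Closed on all four sides by upright walls.
- lid (a joint): The clear sliding panel over the left trough, 186 x 82 x 4 mm, z = 57 to 61 mm of the box, on the upper of the two tracks. 0 = left trough covered, 0.080 m (stop) = fully open, slid towards the box's -y, above the fixed right-hand panel. Sliding it takes about 1 to 2 N; it stays where it is left.
- lid_ridge (a point): Centre of the upright ridge on top of the sliding panel: 80 mm long along the box's x, 12 mm wide (y), 18 mm high (z = 61 to 79 mm above the bench). Moves with the panel; can be pushed sideways or pinched from above. Same axes as the box.
- ball_0: White ceramic ball, 18 mm diameter, 12 g; origin at its centre. Polished and slippery, it rolls freely; starts on the floor of the left trough, in its farther half (box x between 0 and +80 mm).
- ball_1: White ceramic ball, 18 mm diameter, 12 g; origin at its centre. Polished and slippery, it rolls freely; starts on the floor of the left trough, in its farther half (box x between 0 and +80 mm).
- ball_2: White ceramic ball, 18 mm diameter, 12 g; origin at its centre. Polished and slippery, it rolls freely; starts on the floor of the left trough, in its farther half (box x between 0 and +80 mm).
- ball_3: White ceramic ball, 18 mm diameter, 12 g; origin at its centre. Polished and slippery, it rolls freely; starts on the floor of the left trough, in its farther half (box x between 0 and +80 mm).
- scoop_grip (a point): Loose metal scoop, about 70 g; this point is the centre of its black grip, 92 mm above the bench as it stands. Scoop axes: x towards the open lip, z up. Grip: flat bar 14 mm thick in y, 24 mm wide, 72 mm long, leaning back 25 degrees, its top 121 mm above the sole; pinch it across y from above. Below it a 14 mm thick neck goes down to the back wall.
- scoop_lip (a point): Middle of the scoop's front lip, at the underside: 87 mm ahead (x) of scoop_grip and 92 mm below it. The flat sole is 2 mm thick (bevelled to 0.6 mm at the lip), 65 mm wide (y +-32.5 mm) and runs 70 mm back from the lip to the back wall (28 mm high). Side walls 26 mm high, starting 11 mm behind the lip. The scoop fits a trough with 3.5 mm play each side.
- jar: Loose round steel jar, open at the top, 0.7 kg, outer diameter 104 mm, height 58 mm, inner diameter 92 mm, inner floor at 6 mm; origin at the centre of its underside, z up.
- tape_roll: Bystander: roll of tape lying flat, 103 mm across, 25 mm high; origin at its underside.
- pen: Bystander: capped marker pen lying flat, 135 mm long along its y, 17 mm thick; origin at its underside.
- flask: Bystander: small clear culture flask lying flat, 50 x 102 x 32 mm; origin at its underside.
Mind the look-alikes: they are no part of the job. What is shaped like the part that bears scoop_grip but yellow is not meant.

How it is judged:
On the way, in this order (a step that is already met when the one before it is completed fails the run):
1. the sliding panel is fully open over its neighbour (value of joint lid above 0.073 m), for 0.2 s.
2. at least one ball is carried up in the scoop, clear of the box (((x of ball_0 in the frame of scoop_grip between 0.012 and 0.095 m and y of ball_0 in the frame of scoop_grip between -0.032 and 0.032 m and z of ball_0 in the frame of scoop_grip below -0.05 m and height (world z) of ball_0 above 0.075 m) or (x of ball_1 in the frame of scoop_grip between 0.012 and 0.095 m and y of ball_1 in the frame of scoop_grip between -0.032 and 0.032 m and z of ball_1 in the frame of scoop_grip below -0.05 m and height (world z) of ball_1 above 0.075 m) or (x of ball_2 in the frame of scoop_grip between 0.012 and 0.095 m and y of ball_2 in the frame of scoop_grip between -0.032 and 0.032 m and z of ball_2 in the frame of scoop_grip below -0.05 m and height (world z) of ball_2 above 0.075 m) or (x of ball_3 in the frame of scoop_grip between 0.012 and 0.095 m and y of ball_3 in the frame of scoop_grip between -0.032 and 0.032 m and z of ball_3 in the frame of scoop_grip below -0.05 m and height (world z) of ball_3 above 0.075 m))), for 0.2 s.
At the end, for the whole second after the job is handed in: All four balls are inside the jar (centres within 45 mm of its axis and below 55 mm above its underside), the jar stands upright within 40 mm of where it was, the panel is open (past 73 of 80 mm), and the scoop stands upright (within 0.15 rad) with its sole on the bench, not in the box (horizontal distance between each of ball_0, ball_1, ball_2, ball_3 and jar below 0.045 m and z of ball_0 in the frame of jar between 0.008 and 0.055 m and z of ball_1 in the frame of jar between 0.008 and 0.055 m and z of ball_2 in the frame of jar between 0.008 and 0.055 m and z of ball_3 in the frame of jar between 0.008 and 0.055 m and angle between jar's own z axis and vertical below 0.1 rad and distance of jar from where it was at the start of the episode below 0.04 m and value of joint lid above 0.073 m and angle between scoop_grip's own z axis and vertical below 0.15 rad and height (world z) of scoop_grip between 0.08 and 0.1 m); the robot touches nothing.
It fails at once if a ball is touched by the gripper or arm instead of the scoop (contact force between any of the fingers, the arm and ball_0 above 0.3 N or contact force between any of the fingers, the arm and ball_1 above 0.3 N or contact force between any of the fingers, the arm and ball_2 above 0.3 N or contact force between any of the fingers, the arm and ball_3 above 0.3 N).
It fails at once if the tape roll, pen or flask is moved by more than 30 mm (distance of any of tape_roll, pen, flask from where it was at the start of the episode above 0.03 m).
It also fails if it takes over 72 s, if anything falls off the work surface, if the arm or the gripper's body presses on something with over 40 N, if the wrist force passes 120 N, or if a joint passes its speed limit or range.

## Working session

There is one attempt and no reset: what is moved stays moved. The work goes in short steps, Python scripts to look and compute and a shell command to move; the robot and the scene stay as the last step left them, time stands still between calls to the robot, and variables do not carry over. Pictures are saved under pics/ and viewed, and the job is handed in when it is done.

```bash
ls; mkdir -p pics; python3 - <<'E'
from cell import bot,eyes,spotter
import cv2
print(bot.get_state(), bot.pinch_z)
for n in ["scene","side","wrist"]:
    im=eyes.grab_frame(n); cv2.imwrite(f"pics/{n}0.png",im[:,:,::-1])
    m=eyes.camera_model(n); print(n,m)
E
```

```text
pics
{'t': 0.0, 'joints': array([1.17344306e+00, 3.13964513e-01, 4.49943708e-02, 1.30360171e+00,
       3.84565999e-06, 1.43121495e+00]), 'joint_vel': array([-7.80319520e-04, -7.33799551e-04,  4.49065486e-04, -8.73470320e-04,
       -9.60137265e-06,  6.26814941e-04]), 'joint_efforts': array([-1.56023791e-03, -4.80629361e+01,  2.98530543e+01,  1.94664480e-02,
       -1.78776868e-04, -4.56460789e-07]), 'eef_pos': array([0.14638374, 0.55553353, 0.23043558]), 'tcp_rot': array([ 1.28529358e-01,  9.91705307e-01, -8.55449761e-04, -2.37335992e-04]), 'ft_force': array([-0.35741395, -0.26450441, -0.49872016]), 'torque': array([ 0.00786747, -0.00041889,  0.02015733]), 'opening': 0.08541551197417212} 0.0187
scene {'fx': 517.0595712562249, 'fy': 517.0595712562249, 'cx': 308.78328296157275, 'cy': 200.0225302042331, 'rvec': array([ 2.2031307 , -0.89186274,  0.36127266]), 'tvec': array([-0.27784596,  0.41333388,  1.1488975 ])}
side {'fx': 519.7401332291895, 'fy': 519.7401332291895, 'cx': 324.56832618634996, 'cy': 199.28706831223332, 'rvec': array([ 2.23814264,  0.02840751, -0.0089734 ]), 'tvec': array([-0.55181921,  0.1755197 ,  1.44275872])}
wrist {'fx': 340.75300659829503, 'fy': 340.75300659829503, 'cx': 325.14170576466, 'cy': 197.5499773048429, 'rvec': array([-2.30698209, -1.77771773, -0.2452338 ]), 'tvec': array([-0.5741549 , -0.03518141,  0.37950445])}
```

View pics/scene0.png

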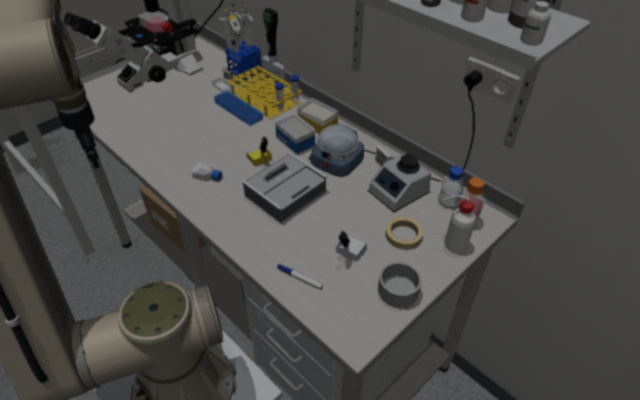

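View pics/side0.png

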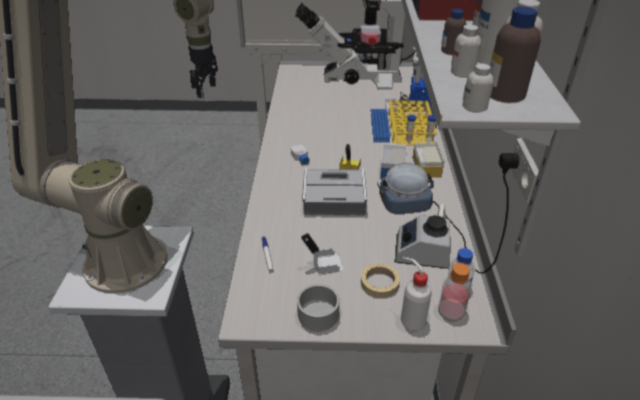

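View pics/wrist0.png

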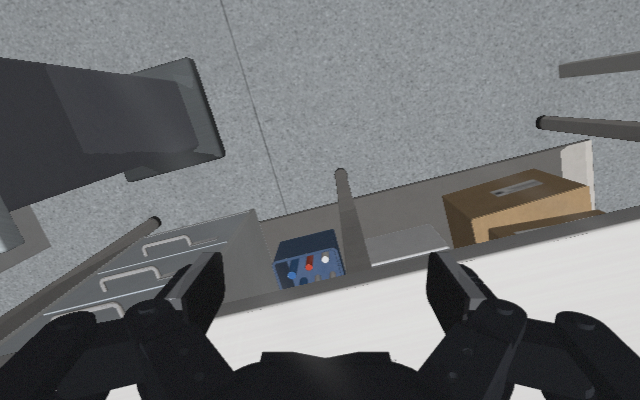

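The scene view shows the box at (285,187), the white scoop at (350,245), the jar at (400,285), the tape at (404,232), the pen at (300,275) and the flask-like item at (206,172). The yellow look-alike scoop is at (258,155).

```bash
cat > h.py <<'E'
from cell import bot,eyes,spotter
import cv2, numpy as np
from scipy.spatial.transform import Rotation as R
from scipy.optimize import least_squares
np.set_printoptions(precision=4,suppress=True)
def cam(n):
    m=eyes.camera_model(n); return m
def proj(m,P):
    K=np.array([[m['fx'],0,m['cx']],[0,m['fy'],m['cy']],[0,0,1]])
    return cv2.projectPoints(np.array(P,float).reshape(-1,3),m['rvec'],m['tvec'],K,None)[0].reshape(-1,2)
def plane(m,uv,z):
    Rm=R.from_rotvec(m['rvec']).as_matrix(); C=-Rm.T@m['tvec']
    d=Rm.T@np.array([(uv[0]-m['cx'])/m['fx'],(uv[1]-m['cy'])/m['fy'],1])
    return C+d*(z-C[2])/d[2]
def tri(obs):
    f=lambda P:np.concatenate([proj(m,P)[0]-uv for m,uv in obs])
    r=least_squares(f,[0.5,0,0.05]); return r.x,np.abs(r.fun).max()
def snap(n,name,crop=None,s=1):
    im=eyes.grab_frame(n)[:,:,::-1]
    if crop: im=im[crop[1]:crop[3],crop[0]:crop[2]]
    im=cv2.resize(im,None,fx=s,fy=s,interpolation=cv2.INTER_CUBIC)
    cv2.imwrite(f'pics/{name}.png',im); return im
E
python3 - <<'E'
from h import *
m={n:cam(n) for n in ['scene','side']}
for n in m: eyes.grab_frame(n)
for t in ['media_box','left_trough','lid_ridge','scoop_grip','scoop_lip','jar','tape_roll','pen','flask','ball_0']:
    o={}
    for n in m:
        o[n]=spotter.tip_of(t,n)[:4]
        print(t,n,[(round(d['p'],2),np.round(d['centre'],1).tolist()) for d in o[n]])
    for a in o['scene'][:2]:
        for b in o['side'][:2]:
            x,e=tri([(m['scene'],np.array(a['centre'])),(m['side'],np.array(b['centre']))])
            if e<8: print('   ',x,e)
print(bot.get_state()['t'])
snap('scene','sc1',(230,120,450,320),3.6); snap('side','si1',(230,130,450,340),2.8)
E
```

```text
media_box scene [(0.74, [275.6, 170.2]), (0.6, [285.5, 193.5])]
media_box side [(0.59, [334.0, 197.4]), (0.47, [265.5, 253.5])]
    [0.5742 0.2998 0.005 ] 0.673483050352786
left_trough scene [(0.7, [276.9, 189.6])]
left_trough side [(0.66, [333.0, 174.4]), (0.59, [333.5, 189.0])]
    [0.5702 0.3358 0.0059] 2.0837350992860024
lid_ridge scene [(0.55, [278.4, 173.2])]
lid_ridge side [(0.59, [331.7, 175.8]), (0.58, [337.7, 191.7])]
    [0.5664 0.3179 0.0791] 0.13683451575383287
    [0.5948 0.3518 0.0149] 5.915843839544721
scoop_grip scene [(0.75, [343.1, 237.9]), (0.56, [263.5, 143.0])]
scoop_grip side [(0.76, [350.4, 151.2]), (0.64, [306.6, 240.9])]
    [ 0.5046 -0.0041  0.0988] 0.1688608834844274
    [0.6271 0.4577 0.0809] 0.22971821408623327
scoop_lip scene [(0.68, [254.7, 149.1]), (0.55, [356.8, 242.0])]
scoop_lip side [(0.66, [340.0, 265.6]), (0.66, [353.5, 158.5])]
    [0.6422 0.5294 0.0053] 0.07934950339372904
    [ 0.5959  0.0229 -0.0161] 0.7963029376116992
jar scene [(0.79, [403.2, 293.9])]
jar side [(0.83, [319.0, 313.9])]
    [ 0.5395 -0.1831  0.0128] 2.5317956752899136
tape_roll scene [(0.81, [407.1, 236.6])]
tape_roll side []
pen scene [(0.76, [299.6, 278.7])]
pen side [(0.52, [264.5, 254.5])]
    [0.3823 0.0316 0.0087] 0.413548443059085
flask scene [(0.8, [208.0, 175.3])]
flask side [(0.62, [302.0, 156.4])]
    [ 0.4572  0.5406 -0.0003] 0.7513426155867649
ball_0 scene []
ball_0 side []
1.25
```

View pics/sc1.png

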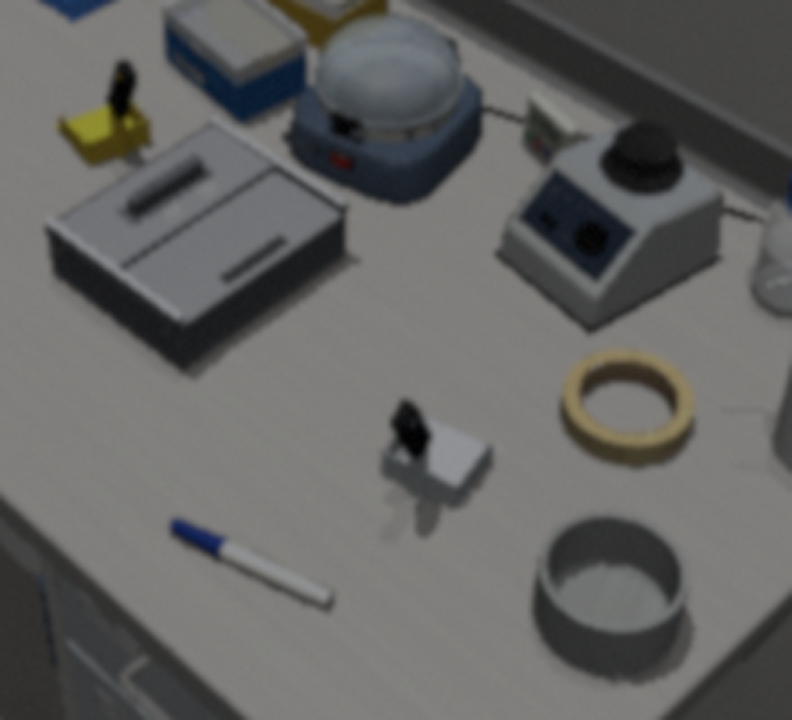

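View pics/si1.png

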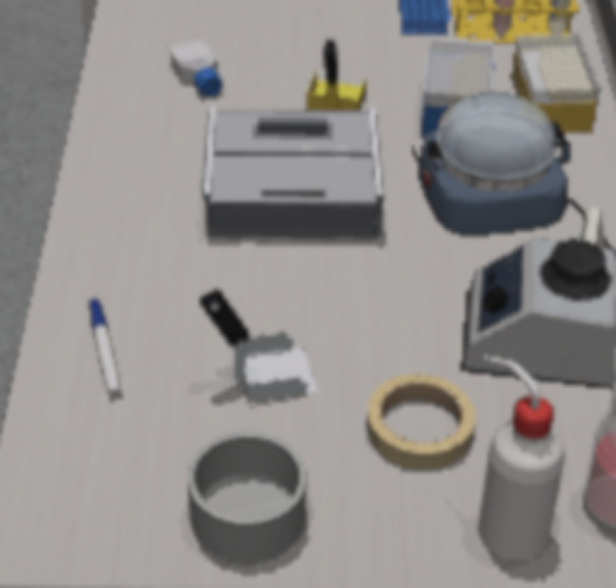

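```bash
python3 - <<'E'
from h import *
ms,mi=cam('scene'),cam('side')
a=lambda L:np.array(L)/3.6+[230,120]
b=lambda L:np.array(L)/2.8+[230,130]
obs=[(ms,a([47,228]),(-.096,.081,.065)),(ms,a([185,370]),(-.096,-.081,0)),(ms,a([185,321]),(-.096,-.081,.065)),(ms,a([347,207]),(.096,-.081,.065)),(ms,a([350,258]),(.096,-.081,0)),(ms,a([213,124]),(.096,.081,.065)),
(mi,b([209,233]),(-.096,-.081,0)),(mi,b([383,237]),(.096,-.081,0)),(mi,b([206,203]),(-.096,-.081,.065)),(mi,b([382,203]),(.096,-.081,.065)),(mi,b([210,110]),(-.096,.081,.065)),(mi,b([375,110]),(.096,.081,.065))]
def f(p,off=True):
    Rz=R.from_euler('z',p[2]).as_matrix()
    return np.concatenate([proj(m,Rz@np.array(P)+[p[0],p[1],0])[0]-uv for m,uv,P in obs])
r=least_squares(f,[.57,.3,0],loss='soft_l1'); print(r.x, np.degrees(r.x[2])); print(f(r.x).reshape(-1,2))
E
```

```text
[0.5752 0.2959 0.034 ] 1.9480910847446753
[[ 0.3247 -1.5099]
 [ 0.8148  1.7569]
 [-0.2485 -0.4038]
 [ 1.2554 -1.8553]
 [ 0.0895 -0.2658]
 [ 0.6486 -2.4741]
 [-1.1364  3.2407]
 [-1.0067  1.5639]
 [-0.5326 -2.6009]
 [ 0.4867 -2.8346]
 [-0.8526 -0.3092]
 [-0.7143 -0.4893]]
```

```bash
python3 -m creep '[[0.95,-0.49,0,0,0,0.165],[0.95,-0.49,0,0,0,0.165],[0.95,-0.49,0,0,0,0.165],[0.95,-0.49,0,0,0,0.165],[0.95,-0.49,0,0,0,0.165],[0.95,-0.49,0,0,0,0.165],[0.95,-0.49,0,0,0,0.165],[0.95,-0.49,0,0,0,0.165],[0.95,-0.49,0,0,0,0.165]]' && python3 -m creep '[[0.95,-0.49,0,0,0,0.165],[0.95,-0.49,0,0,0,0.165],[0.95,-0.49,0,0,0,0.165],[0.95,-0.49,0,0,0,0.165],[0.95,-0.49,0,0,0,0.165],[0.95,-0.49,0,0,0,0.165],[0.95,-0.49,0,0,0,0.165],[0.95,-0.49,0,0,0,0.165],[0.95,-0.49,0,0,0,0.165],[0,0,0,0,0,0]]'
python3 - <<'E'
from h import *
snap('wrist','w1'); m=cam('wrist')
for t in ['lid_ridge','left_trough','media_box']:
    print(t,[(d['p'],d['centre'],plane(m,d['centre'],{'lid_ridge':.07,'left_trough':.012,'media_box':0}[t])) for d in spotter.tip_of(t,'wrist')])
s=bot.get_state();print(s['t'],s['eef_pos'],s['tcp_rot'],s['ft_force'])
rz=R.from_euler('z',.034).as_matrix()
for p in [(-.04,.034,.079),(.04,.034,.079),(-.096,.081,.065),(.096,.081,.065),(-.096,-.081,.065),(.096,-.081,.065)]:
    print(p,proj(m,rz@np.array(p)+[.5752,.2959,0]))
E
```

```text
t: 2.1
eef_pos: [0.3615, 0.445, 0.2314]
tcp_rot: [0.054, 0.999, 0.0, 0.0]
ft_force: [-0.3, 0.4, 0.4]
opening: 0.0854
t: 2.93
eef_pos: [0.5783, 0.3327, 0.2303]
tcp_rot: [-0.018, 1.0, -0.0, 0.001]
ft_force: [0.4, -0.4, 0.1]
opening: 0.0856
lid_ridge [(0.73, [336.9, 174.1], array([0.5702, 0.3443, 0.07  ]))]
left_trough []
media_box [(0.84, [296.9, 160.2], array([0.5708, 0.3023, 0.    ])), (0.33, [336.2, 172.0], array([0.5825, 0.3463, 0.    ]))]
3.1333 [0.5734 0.3358 0.2312] [-0.0197  0.9998  0.0001 -0.0004] [-0.2546  0.0853 -0.2915]
(-0.04, 0.034, 0.079) [[320.7448 134.1065]]
(0.04, 0.034, 0.079) [[320.9061 222.3566]]
(-0.096, 0.081, 0.065) [[376.1801  65.8675]]
(0.096, 0.081, 0.065) [[368.0545 270.2978]]
(-0.096, -0.081, 0.065) [[185.3863  65.534 ]]
(0.096, -0.081, 0.065) [[206.45   270.0369]]
```

View pics/w1.png

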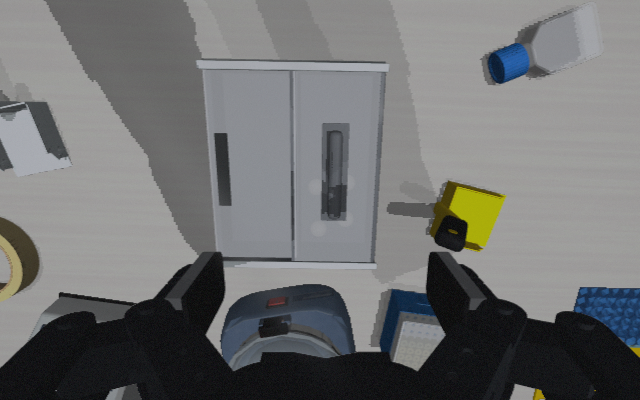

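The wrist view shows the box top with corners near (198,61), (387,64), (376,268) and (217,267). The ridge runs from (336,128) to (333,217), and the balls show faintly under the panel around (316,187) and (318,228).

```bash
python3 - <<'E'
from h import *
m=cam('wrist')
obs=[((198,61),(-.096,-.081,.065)),((387,64),(-.096,.081,.065)),((376,268),(.096,.081,.065)),((217,267),(.096,-.081,.065))]
def f(p):
    Rz=R.from_euler('z',p[2]).as_matrix()
    return np.concatenate([proj(m,Rz@np.array(P)+[p[0],p[1],0])[0]-uv for uv,P in obs])
r=least_squares(f,[.57,.3,0]); print(r.x,f(r.x))
for uv in [(198,61),(387,64),(376,268),(217,267)]: print(plane(m,uv,.065))
for uv in [(336,128),(333,217)]: print(plane(m,uv,.079))
s=bot.get_state();print(s['tcp_rot'],R.from_quat(s['tcp_rot']).as_matrix())
E
```

```text
[0.5695 0.3073 0.0313] [-0.6094  0.7869  1.1468 -0.5752  0.9992  0.1129 -1.6305 -0.0513]
[0.4755 0.2239 0.065 ]
[0.4716 0.3844 0.065 ]
[0.6629 0.3903 0.065 ]
[0.668 0.231 0.065]
[0.5256 0.3431 0.079 ]
[0.6058 0.3442 0.079 ]
[-0.0197  0.9998  0.0001 -0.0004] [[-0.9992 -0.0393 -0.0009]
 [-0.0393  0.9992  0.0001]
 [ 0.0009  0.0001 -1.    ]]
```

```bash
python3 -m creep '[[-0.2,0.33,-0.94,0,0,0],[0,0,-0.94,0,0,0],[0,0,-0.94,0,0,0],[0,0,-0.94,0,0,0],[0,0,-0.94,0,0,0],[0,0,-0.94,0,0,0],[0,0,-0.94,0,0,0],[0,0,0,0,0,0],[0,0,0,0,0,0]]' 1 && python3 -m creep '[[0,0,0,0,0,0],[0,0,0,0,0,0],[0,0,0,0,0,0],[0,0,0,0,0,0],[0,0,0,0,0,0],[0,0,0,0,0,0]]' -1 25
```

```text
t: 3.88
eef_pos: [0.5669, 0.3441, 0.066]
tcp_rot: [-0.02, 1.0, -0.001, -0.002]
ft_force: [0.6, 0.3, 0.5]
opening: 0.0853
t: 4.38
eef_pos: [0.5695, 0.3434, 0.0675]
tcp_rot: [-0.019, 1.0, -0.0, 0.001]
ft_force: [1.5, -14.9, 7.5]
opening: 0.0123
```

```bash
python3 -m creep '[[0.02,-0.6,0,0,0,0],[0.02,-0.6,0,0,0,0],[0.02,-0.6,0,0,0,0],[0.02,-0.6,0,0,0,0],[0.02,-0.6,0,0,0,0],[0,-0.16,0,0,0,0],[0,0,0,0,0,0]]'
```

```text
t: 4.97
eef_pos: [0.5711, 0.263, 0.0676]
tcp_rot: [-0.018, 1.0, 0.001, -0.0]
ft_force: [-3.1, 0.1, 5.9]
opening: 0.0115
```

```bash
python3 -m creep '[[0,-0.12,0,0,0,0],[0,0,0,0,0,0],[0,0,0,0,0,0]]'; python3 -m creep '[[0,0,0,0,0,0],[0,0,0,0,0,0],[0,0,0,0,0,0],[0,0,0,0,0,0],[0,0,0.8,0,0,0],[0,0,1,0,0,0],[0,0,1,0,0,0],[-0.6,0,1,0,0,0],[-1,0,1,0,0,0],[-1,0,1,0,0,0]]' 1; python3 - <<'E'
from h import *
snap('wrist','w2'); m=cam('wrist')
for t in ['lid_ridge','left_trough','ball_0']:
    print(t,[(d['p'],d['centre'],plane(m,d['centre'],{'lid_ridge':.07,'left_trough':.012,'ball_0':.021}[t])) for d in spotter.tip_of(t,'wrist')])
E
```

```text
t: 5.22
eef_pos: [0.5711, 0.2628, 0.0676]
tcp_rot: [-0.02, 1.0, 0.002, -0.0]
ft_force: [-3.4, 7.1, 4.9]
opening: 0.0113
t: 6.05
eef_pos: [0.5063, 0.2611, 0.2124]
tcp_rot: [-0.019, 1.0, -0.0, -0.0]
ft_force: [-0.5, 0.2, 0.4]
opening: 0.0852
lid_ridge [(0.67, [326.2, 256.0], array([0.5736, 0.266 , 0.07  ])), (0.4, [99.5, 35.9], array([0.3923, 0.081 , 0.07  ]))]
left_trough [(0.63, [401.2, 236.1], array([0.5743, 0.3491, 0.012 ]))]
ball_0 [(0.69, [409.4, 254.4], array([0.5917, 0.3579, 0.021 ])), (0.64, [380.9, 256.8], array([0.5958, 0.3271, 0.021 ])), (0.62, [409.7, 287.0], array([0.6316, 0.3626, 0.021 ])), (0.56, [377.9, 297.4], array([0.6462, 0.328 , 0.021 ]))]
```

View pics/w2.png

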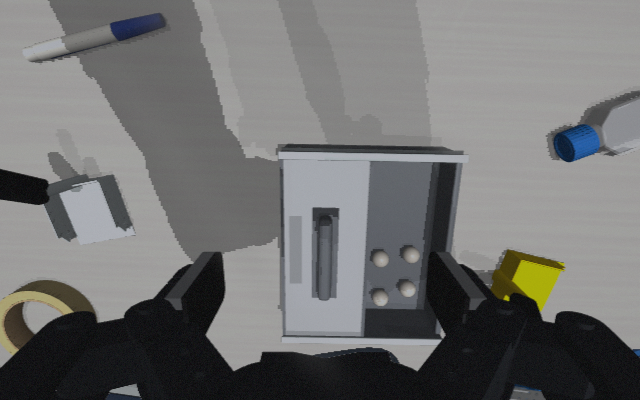

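The picture shows the panel fully over on the right, with its ridge at (324,258). The four balls are on the open trough floor at (410,254), (381,258), (407,288) and (380,297). Next, the scoop.

```bash
python3 -m creep '[[0,-0.98,0.15,0,0,0],[0,-0.98,0.15,0,0,0],[0,-0.98,0.15,0,0,0],[0,-0.98,0.15,0,0,0],[0,-0.98,0.15,0,0,0],[0,-0.98,0.15,0,0,0],[0,-0.98,0.15,0,0,0],[0,-0.98,0.15,0,0,0],[0,-0.98,0.15,0,0,0],[0,-0.98,0.15,0,0,0]]'; python3 -m creep '[[0,0,0,0,0,0],[0,0,0,0,0,0]]'; python3 - <<'E'
from h import *
s=bot.get_state(); print(s['eef_pos'])
snap('wrist','w3'); m=cam('wrist')
for t in ['scoop_grip','scoop_lip','jar','pen','tape_roll']:
    print(t,[(d['p'],d['centre'],plane(m,d['centre'],{'scoop_grip':.092}.get(t,0))) for d in spotter.tip_of(t,'wrist')])
E
```

```text
t: 7.08
eef_pos: [0.5067, 0.015, 0.2476]
tcp_rot: [-0.019, 1.0, 0.0, -0.001]
ft_force: [0.5, -0.5, -0.7]
opening: 0.0853
t: 7.25
eef_pos: [0.5069, 0.0153, 0.2478]
tcp_rot: [-0.018, 1.0, 0.0, -0.001]
ft_force: [-0.3, -0.1, 0.1]
opening: 0.0854
[0.5069 0.0153 0.2478]
scoop_grip [(0.65, [306.6, 183.6], array([ 0.5093, -0.0004,  0.092 ]))]
scoop_lip [(0.73, [326.0, 234.9], array([0.5952, 0.0206, 0.    ]))]
jar [(0.68, [166.9, 182.9], array([ 0.5365, -0.1693,  0.    ]))]
pen [(0.66, [353.8, 53.3], array([0.3867, 0.0424, 0.    ]))]
tape_roll []
```

View pics/w3.png

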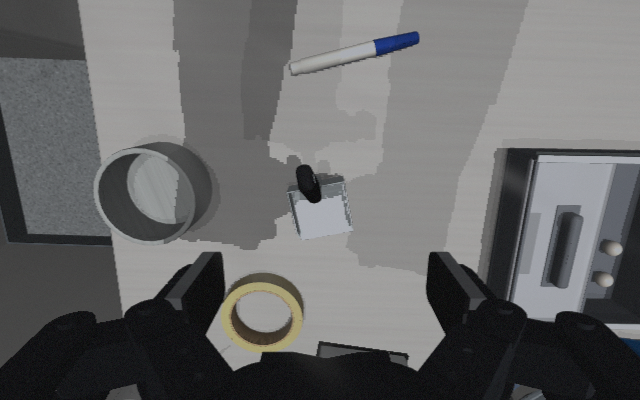

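The wrist view shows the grip at (308,183), the lip edge from (302,239) to (353,231), and the jar around (155,195).

```bash
python3 - <<'E'
from h import *
m=cam('wrist')
a,b=plane(m,(302,239),0),plane(m,(353,231),0)
d=b-a; print(a,b,np.linalg.norm(d),(a+b)/2,'yaw',np.degrees(np.arctan2(-d[0],d[1])))
yaw=np.arctan2(-d[0],d[1]); x=np.array([np.cos(yaw),np.sin(yaw),0]); g=(a+b)/2-0.087*x; g[2]=.092; print('grip',g,proj(m,g))
# grip top
top=g+[0,0,0]; t=R.from_euler('z',yaw).apply([-.0305*np.sin(0)-.036*np.sin(np.radians(25)),0,.036*np.cos(np.radians(25))]); print(proj(m,g+t),proj(m,g-t))
# jar rim fit: outer rim ellipse points
for u in [(97,195),(152,243),(145,150),(200,190)]: print(plane(m,u,.058))
E
python3 - <<'E'
import cv2
im=cv2.imread('pics/w3.png')[120:270,60:400]
cv2.imwrite('pics/w3z.png',cv2.resize(im,None,fx=2.3,fy=2.3,interpolation=cv2.INTER_CUBIC))
E
```

```text
[ 0.6024 -0.0072  0.    ] [0.5893 0.0553 0.    ] 0.06384139614404404 [0.5959 0.0241 0.    ] yaw 11.868354606566067
grip [0.5107 0.0062 0.092 ] [[312.3556 185.0781]]
[[307.5657 176.5143]] [[316.1586 191.8775]]
[ 0.5383 -0.2134  0.058 ]
[ 0.589  -0.1626  0.058 ]
[ 0.4903 -0.1599  0.058 ]
[ 0.5288 -0.1084  0.058 ]
```

View pics/w3z.png

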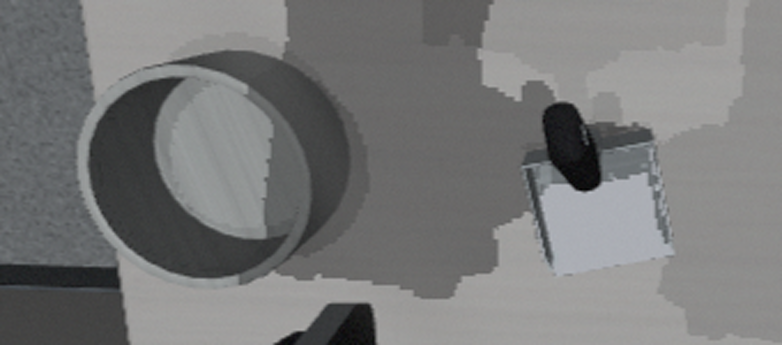

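```bash
python3 -m creep '[[0,0,0,0,0,0.92],[0,0,0,0,0,0.92],[-0.26,-0.16,-0.6,0.193,-0.851,0],[-0.26,-0.16,-0.6,0.193,-0.851,0],[-0.26,-0.16,-0.6,0.193,-0.851,0],[-0.26,-0.16,-0.6,0.193,-0.851,0],[-0.26,-0.16,-0.6,0.193,-0.851,0],[0,0,0,0,0,0],[0,0,0,0,0,0]]'; python3 - <<'E'
from h import *
s=bot.get_state(); print(s['eef_pos'],s['t']); print(R.from_quat(s['tcp_rot']).as_matrix())
snap('wrist','w4'); m=cam('wrist')
for t in ['scoop_grip','scoop_lip','jar']:
    print(t,[(d['p'],d['centre'],plane(m,d['centre'],{'scoop_grip':.092}.get(t,0))) for d in spotter.tip_of(t,'wrist')])
    print(t,[(d['p'],d['centre']) for d in spotter.tip_of(t,'scene')])
print(proj(m,[[.511,.003,.092],[.5957,.0223,0]]))
E
```

```text
t: 8.3
eef_pos: [0.4689, -0.0016, 0.1704]
tcp_rot: [-0.108, 0.971, 0.026, 0.211]
ft_force: [0.2, -0.8, 0.1]
opening: 0.0854
[ 0.4689 -0.0016  0.1704] 8.3
[[-0.8872 -0.2208  0.4051]
 [-0.1992  0.9753  0.0954]
 [-0.4162  0.004  -0.9093]]
scoop_grip [(0.66, [314.7, 204.7], array([ 0.5154, -0.0009,  0.092 ]))]
scoop_grip [(0.73, [264.2, 144.7]), (0.65, [343.6, 237.9])]
scoop_lip [(0.65, [319.0, 211.5], array([0.6057, 0.0204, 0.    ]))]
scoop_lip [(0.87, [358.0, 238.2]), (0.68, [251.2, 150.4])]
jar [(0.97, [119.2, 132.9], array([ 0.5498, -0.1788,  0.    ])), (0.75, [316.2, 208.5], array([0.6019, 0.0165, 0.    ]))]
jar [(0.74, [402.7, 291.3])]
[[321.2513 201.1675]
 [322.626  205.2522]]
```

View pics/w4.png

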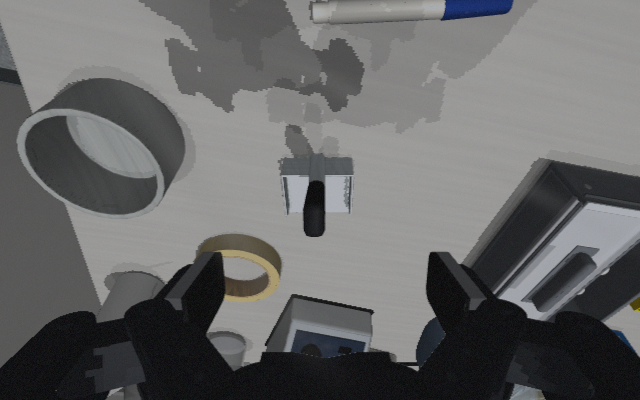

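The grip shows at (315,210), about 6 px left of the finger centre line at 322. I will shift for that and move in.

```bash
python3 -m creep '[[0.38,0.02,-0.707,0,0,0],[0.38,0.02,-0.707,0,0,0],[0.38,0.02,-0.707,0,0,0],[0.38,0.02,-0.707,0,0,0],[0.38,0.02,-0.707,0,0,0],[0,0,0,0,0,0],[0,0,0,0,0,0]]'; python3 - <<'E'
from h import *
s=bot.get_state(); print(s['eef_pos'],s['t'])
snap('wrist','w5'); snap('scene','s5',(290,180,450,310),4.5);snap('side','i5',(250,190,400,300),4.5)
E
```

```text
t: 9.23
eef_pos: [0.5216, -0.0004, 0.0852]
tcp_rot: [-0.109, 0.97, 0.025, 0.214]
ft_force: [0.0, 0.3, 0.7]
opening: 0.0854
[ 0.5216 -0.0004  0.0852] 9.2333
```

View pics/w5.png

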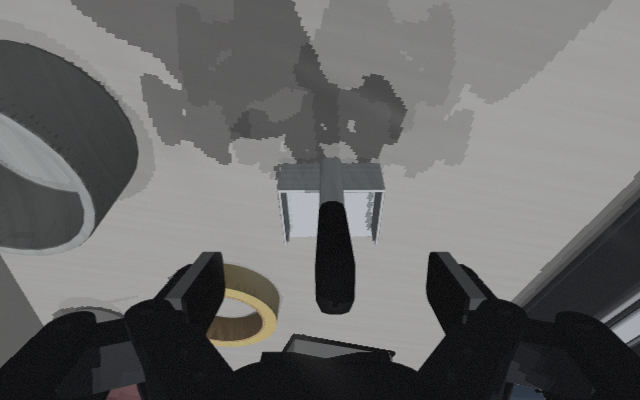

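View pics/i5.png

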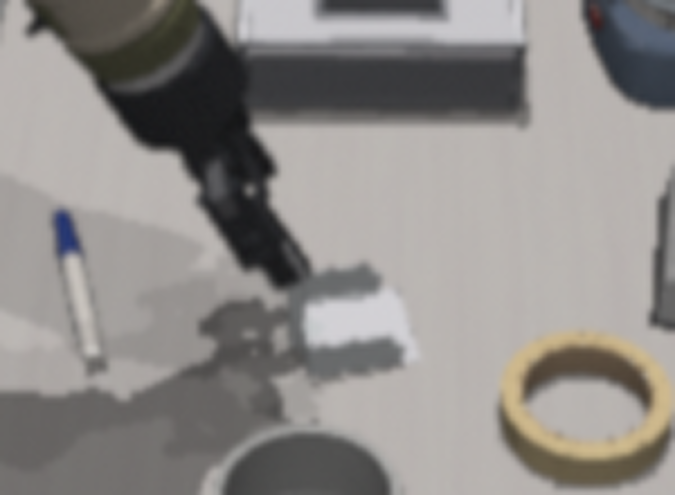

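The grip, from (330,200) to (335,310), lies between the pads and about 3 mm to their right. I will shift and close.

```bash
python3 -m creep '[[-0.02,0.1,-0.05,0,0,0],[0,0,0,0,0,0]]'; python3 -m creep '[[0,0,0,0,0,0],[0,0,0,0,0,0],[0,0,0,0,0,0],[0,0,0,0,0,0],[0,0,0,0,0,0],[0,0,0,0,0,0],[0,0,0,0,0,0]]' -1 60;  python3 - <<'E'
from h import *
s=bot.get_state(); print(s['eef_pos'],s['t'],s['torque'])
snap('wrist','w6')
E
```

```text
t: 9.55
eef_pos: [0.5213, 0.0019, 0.0856]
tcp_rot: [-0.109, 0.97, 0.024, 0.216]
ft_force: [0.3, -0.1, -0.2]
opening: 0.0855
t: 10.13
eef_pos: [0.521, 0.0018, 0.0846]
tcp_rot: [-0.109, 0.97, 0.024, 0.215]
ft_force: [-0.3, -0.1, -0.4]
opening: 0.0128
[0.521  0.0018 0.0846] 10.1333 [-0.0993  0.4535  0.0027]
```

View pics/w6.png

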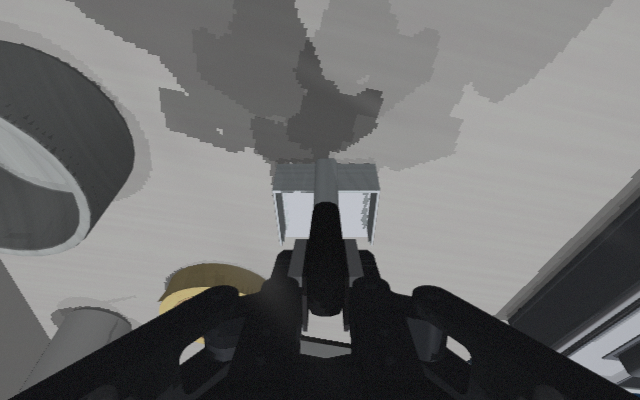

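```bash
python3 -m creep '[[0,0,0.5,0,0,0],[0,0,1,0,0,0],[0,0,1,0,0,0],[0,0,1,0,0,0],[0,0,1,0,0,0],[-0.13,0.7,1,0,0,-0.14],[-0.13,0.97,0.5,0,0,-0.14],[-0.13,0.97,0,0,0,-0.14],[-0.13,0.97,0,0,0,-0.14],[-0.13,0.97,0,0,0,-0.14]]';python3 -m creep '[[-0.13,0.97,0,0,0,-0.14],[-0.13,0.97,0,0,0,-0.14],[-0.13,0.97,0,0,0,-0.14],[-0.13,0.97,0,0,0,-0.14],[-0.13,0.97,0,0,0,-0.14],[-0.13,0.97,0,0,0,-0.14],[-0.13,0.97,0,0,0,-0.14],[-0.13,0.97,0,0,0,-0.14],[-0.13,0.97,0,0,0,-0.08],[0,0,0,0,0,0]]'; python3 -m creep '[[0,0.26,0,0,0,0],[0,0,0,0,0,0]]'
python3 - <<'E'
from h import *
s=bot.get_state(); M=R.from_quat(s['tcp_rot']).as_matrix(); print(s['eef_pos'],s['t']); print(M)
snap('wrist','w7');snap('scene','s7',(230,120,390,250),4.8)
for t in ['left_trough','ball_0','scoop_lip']:
  for n in ['wrist','scene']:
    m=cam(n);print(t,n,[(d['p'],d['centre'],plane(m,d['centre'],{'left_trough':.012,'ball_0':.021,'scoop_lip':.16}[t])) for d in spotter.tip_of(t,n)])
E
```

```text
t: 11.02
eef_pos: [0.5045, 0.1171, 0.235]
tcp_rot: [-0.074, 0.973, 0.016, 0.216]
ft_force: [0.4, 0.6, -1.0]
opening: 0.0131
t: 11.85
eef_pos: [0.475, 0.3383, 0.2343]
tcp_rot: [-0.018, 0.976, 0.005, 0.216]
ft_force: [1.1, 0.8, -0.9]
opening: 0.0131
t: 12.02
eef_pos: [0.4754, 0.3415, 0.2342]
tcp_rot: [-0.017, 0.976, 0.004, 0.216]
ft_force: [0.9, 0.3, -0.8]
opening: 0.0131
[0.4754 0.3415 0.2342] 12.0167
[[-0.9062 -0.0341  0.4216]
 [-0.031   0.9994  0.0141]
 [-0.4218 -0.0002 -0.9067]]
left_trough wrist [(0.71, [324.9, 158.8], array([0.5729, 0.3431, 0.012 ]))]
left_trough scene [(0.76, [278.0, 185.5], array([0.575 , 0.3346, 0.012 ])), (0.37, [300.0, 280.0], array([0.3778, 0.0249, 0.012 ]))]
ball_0 wrist []
ball_0 scene [(0.57, [279.2, 175.6], array([0.6017, 0.3584, 0.021 ])), (0.56, [285.1, 169.4], array([0.6345, 0.3674, 0.021 ]))]
scoop_lip wrist [(0.72, [463.8, 198.5], array([0.5022, 0.4357, 0.16  ]))]
scoop_lip scene [(0.64, [268.6, 155.0], array([0.5402, 0.3239, 0.16  ])), (0.44, [253.4, 148.9], array([0.5269, 0.3755, 0.16  ]))]
```

View pics/w7.png

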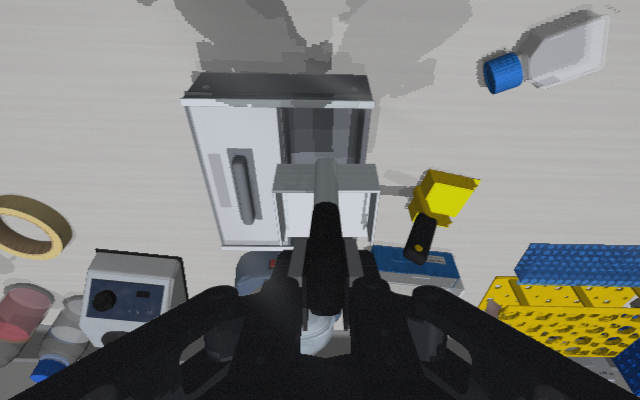

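View pics/s7.png

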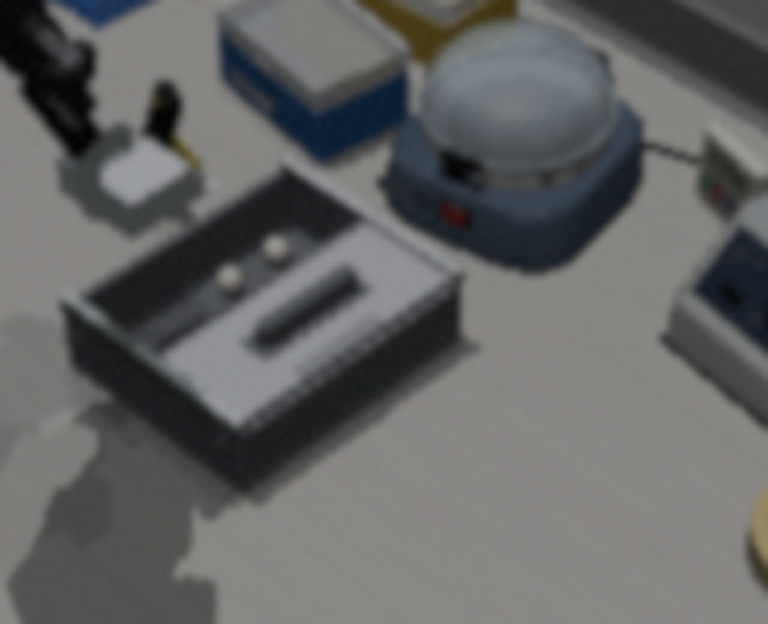

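```bash
python3 - <<'E'
import cv2
im=cv2.imread('pics/w7.png')[60:270,170:400]
cv2.imwrite('pics/w7z.png',cv2.resize(im,None,fx=2.8,fy=2.8,interpolation=cv2.INTER_CUBIC))
E
```

```text
(no output)
```

View pics/w7z.png

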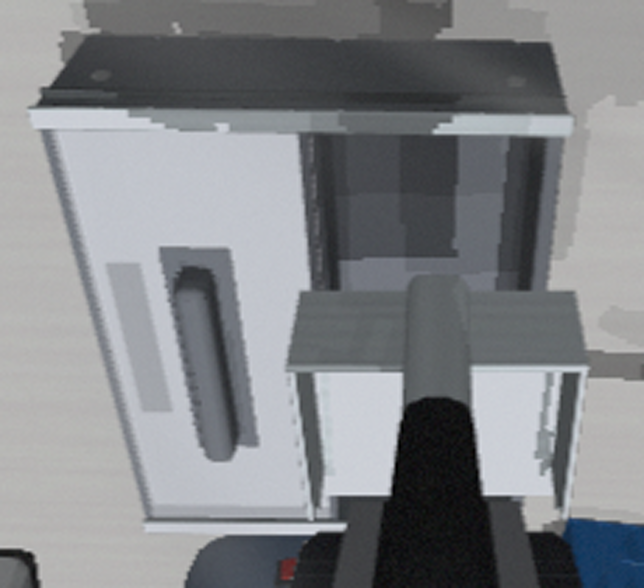

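```bash
python3 - <<'E'
from h import *
m=cam('wrist'); z=lambda u:np.array(u)/2.8+[170,60]
obs=[(z((32,107)),(-.096,-.081,.065)),(z((572,115)),(-.096,.081,.065)),(z((85,36)),(-.096,-.081,0)),(z((550,42)),(-.096,.081,0)),(z((147,527)),(.096,-.081,.065))]
def f(p):
    Rz=R.from_euler('z',p[2]).as_matrix()
    return np.concatenate([proj(m,Rz@np.array(P)+[p[0],p[1],p[3]])[0]-uv for uv,P in obs])
r=least_squares(f,[.57,.3,0,0],x_scale=[1,1,1,1]); print(r.x,f(r.x))
p=r.x; print('trough',R.from_euler('z',p[2]).apply([0,.039,0])+[p[0],p[1],0])
print('floor edges', [plane(m,z(u),.012) for u in [(336,230),(514,230)]])
# scoop back edge
a,b=plane(m,z((300,292)),.15),plane(m,z((577,293)),.15); print('back',a,b,np.linalg.norm(a-b),(a+b)/2)
a,b=plane(m,z((288,369)),.178),plane(m,z((588,367)),.178); print('backtop',a,b,np.linalg.norm(a-b),(a+b)/2)
E
```

```text
[ 0.5762  0.3018  0.016  -0.0004] [-0.2716  1.2087 -1.0661  1.2686  1.8615 -2.1465 -0.2179 -1.6497 -0.1047
  1.0978]
trough [0.5756 0.3407 0.    ]
floor edges [array([0.5528, 0.3041, 0.012 ]), array([0.5506, 0.3741, 0.012 ])]
back [0.4849 0.3087 0.15  ] [0.4831 0.3745 0.15  ] 0.06577631701295895 [0.484  0.3416 0.15  ]
backtop [0.4853 0.3091 0.178 ] [0.4827 0.3736 0.178 ] 0.06457608999558763 [0.484  0.3414 0.178 ]
```

```bash
python3 -m creep '[[0.36,0,-0.6,0,0,0],[0,0,-0.9,0,0,0],[0,0,-0.9,0,0,0],[0,0,-0.6,0,0,0],[0,0,0,0,0,0],[0,0,0,0,0,0]]'
python3 - <<'E'
from h import *
s=bot.get_state(); M=R.from_quat(s['tcp_rot']).as_matrix(); print(s['eef_pos'],s['t']); print(M)
im=snap('wrist','w8');
cv2.imwrite('pics/w8z.png',cv2.resize(im[40:270,180:430],None,fx=2.6,fy=2.6,interpolation=cv2.INTER_CUBIC))
snap('scene','s8',(230,120,390,250),4.8)
E
```

```text
t: 12.92
eef_pos: [0.4841, 0.3404, 0.1589]
tcp_rot: [-0.016, 0.976, 0.003, 0.216]
ft_force: [0.2, 0.5, -0.5]
opening: 0.0131
[0.4841 0.3404 0.1589] 12.9167
[[-0.9065 -0.0328  0.4209]
 [-0.0302  0.9995  0.0128]
 [-0.4211 -0.0012 -0.907 ]]
```

View pics/w8z.png

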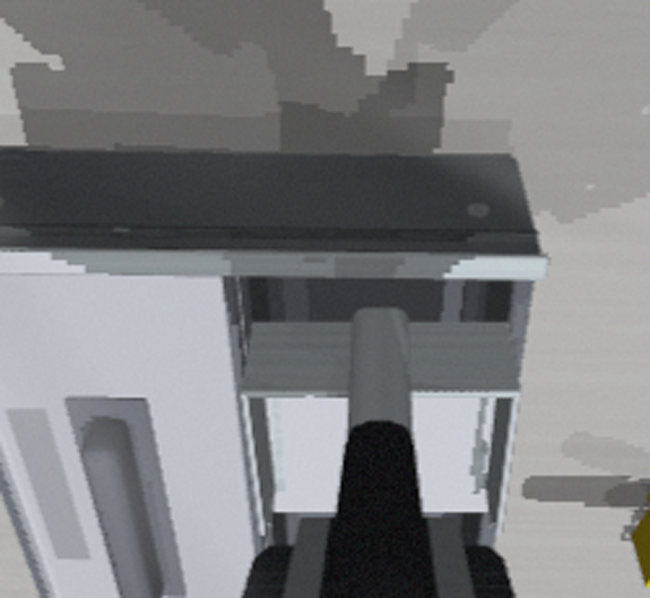

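View pics/s8.png

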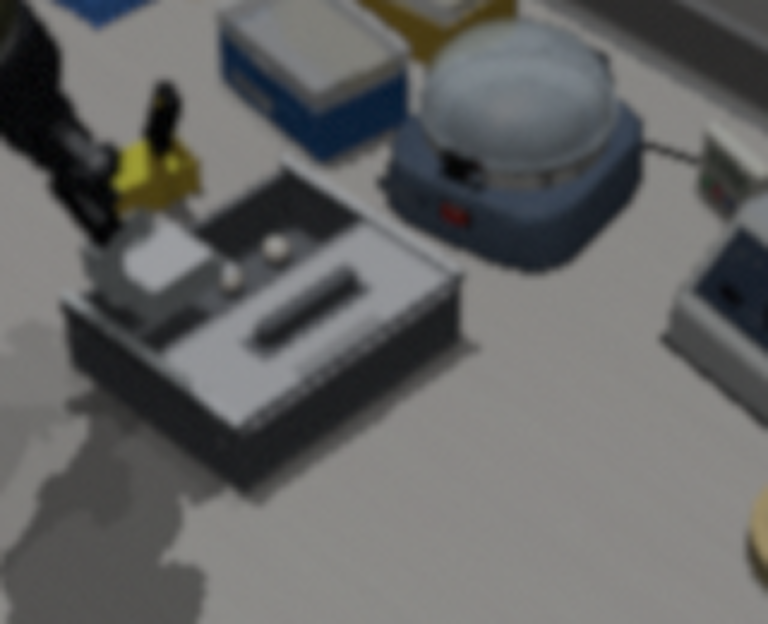

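```bash
python3 - <<'E'
from h import *
m=cam('wrist'); z=lambda u:np.array(u)/2.6+[180,40]
c=plane(m,z((547,257)),.065); c2=plane(m,z((517,155)),0); print('corner',c,c2)
for yaw in (.02,.03): print('trough at corner x', c+R.from_euler('z',yaw).apply([0.096,-.042,0]),c2+R.from_euler('z',yaw).apply([0.096,-.042,0]))
a,b=plane(m,z((245,323)),.0743),plane(m,z((514,323)),.0743); print('back',a,b,np.linalg.norm(a-b),(a+b)/2)
a,b=plane(m,z((240,394)),.1023),plane(m,z((522,394)),.1023); print('backtop',a,b,np.linalg.norm(a-b),(a+b)/2)
# wall edges : near wall direction
a,b=plane(m,z((0,250)),.065),plane(m,z((547,257)),.065); d=b-a; print('boxyaw',np.arctan2(-d[0],d[1]))
a,b=plane(m,z((0,148)),.0),plane(m,z((517,155)),.0); d=b-a; print('boxyaw',np.arctan2(-d[0],d[1]))
# divider top inner edge
for u in [(226,280),(245,380)]: print('lid left edge',plane(m,z(u),.061))
for u in [(243,280)]: print('divider',plane(m,z(u),.049))
for u in [(514,285),(530,285)]: print('left wall',plane(m,z(u),.056))
E
```

```text
corner [0.4798 0.3848 0.065 ] [0.4823 0.3853 0.    ]
trough at corner x [0.5767 0.3447 0.065 ] [0.5791 0.3452 0.    ]
trough at corner x [0.5771 0.3457 0.065 ] [0.5795 0.3462 0.    ]
back [0.4964 0.3076 0.0743] [0.4941 0.3771 0.0743] 0.06954974067276117 [0.4952 0.3424 0.0743]
backtop [0.4968 0.3095 0.1023] [0.4947 0.3758 0.1023] 0.06628278538385443 [0.4957 0.3427 0.1023]
boxyaw 0.017489068911736964
boxyaw 0.018039423603754157
lid left edge [0.492  0.3014 0.061 ]
lid left edge [0.5262 0.3042 0.061 ]
divider [0.4996 0.304  0.049 ]
left wall [0.4943 0.3793 0.056 ]
left wall [0.4942 0.3837 0.056 ]
```

```bash
python3 -m creep '[[0,0,-0.6,0,0,-0.08],[0,0,-0.6,0,0,0],[0,0,-0.6,0,0,0],[0,0,-0.4,0,0,0],[0,0,0,0,0,0]]'; python3 -m creep '[[0,0,-0.12,0,0,0],[0,0,-0.1,0,0,0],[0,0,0,0,0,0]]'
```

```text
t: 13.43
eef_pos: [0.4842, 0.3407, 0.104]
tcp_rot: [-0.012, 0.976, 0.002, 0.216]
ft_force: [-0.2, -0.5, -1.3]
opening: 0.0135
t: 13.68
eef_pos: [0.4854, 0.3415, 0.1003]
tcp_rot: [-0.012, 0.976, 0.003, 0.217]
ft_force: [0.1, 0.5, -0.7]
opening: 0.0129
```

```bash
python3 -m creep '[[0,0,-0.1,0,0,0],[0,0,-0.06,0,0,0],[0,0,0,0,0,0]]'
python3 - <<'E'
from h import *
s=bot.get_state(); print(s['eef_pos'],s['t'],s['ft_force'],s['torque'])
im=snap('wrist','w9');
cv2.imwrite('pics/w9z.png',cv2.resize(im[40:270,180:430],None,fx=2.6,fy=2.6,interpolation=cv2.INTER_CUBIC))
snap('scene','s9',(230,120,390,250),4.8)
E
```

```text
t: 13.93
eef_pos: [0.4866, 0.3421, 0.0995]
tcp_rot: [-0.012, 0.976, 0.004, 0.22]
ft_force: [-8.6, -3.5, 17.5]
opening: 0.0131
[0.4866 0.3421 0.0995] 13.9333 [-8.5972 -3.4989 17.4818] [-0.7906  0.7171 -0.2726]
```

View pics/w9z.png

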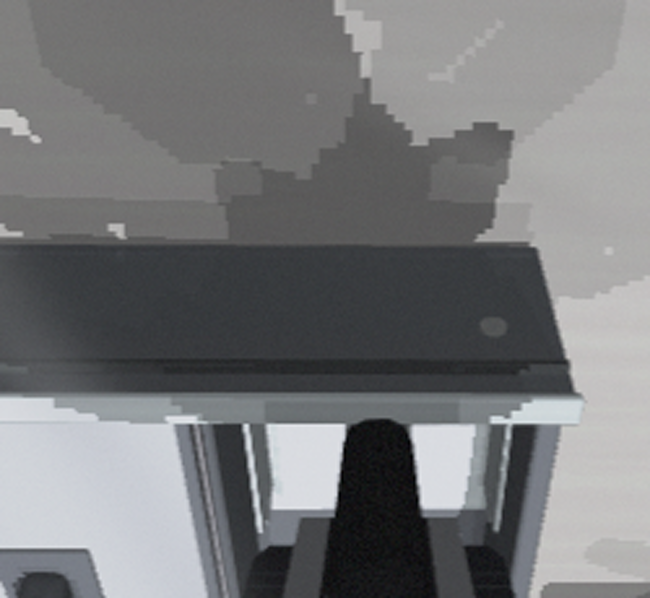

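View pics/s9.png

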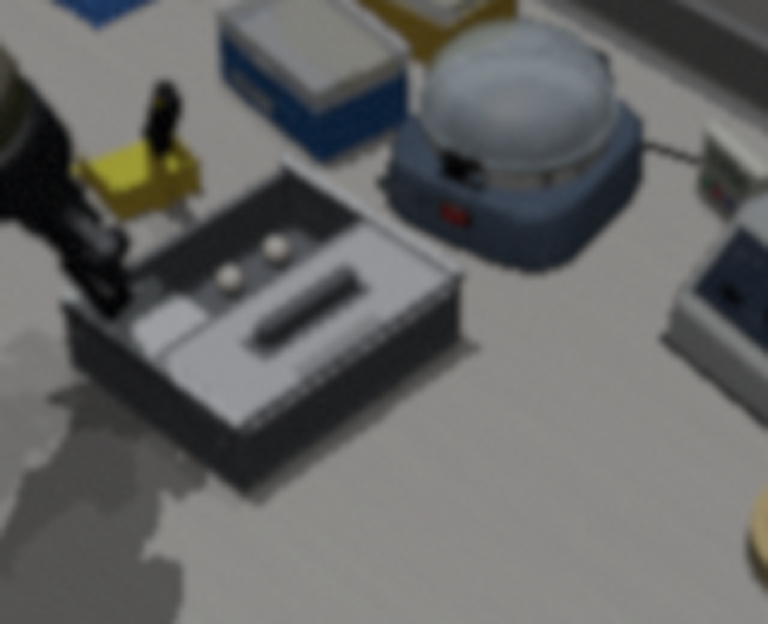

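```bash
python3 -m creep '[[0,0,0.08,0,0,0],[0,0,0,0,0,0],[0,0,0,0,0,0]]'
```

```text
t: 14.28
eef_pos: [0.4862, 0.342, 0.0998]
tcp_rot: [-0.012, 0.976, 0.004, 0.219]
ft_force: [-3.1, -1.3, 10.3]
opening: 0.0132
```

```bash
python3 - <<'E'
from h import *
s=bot.get_state(); print(s['torque'],s['ft_force'])
snap('side','i9',(285,150,395,225),6.5)
E
```

```text
[-0.3034  0.3246 -0.1056] [-3.0924 -1.2565 10.3174]
```

View pics/i9.png

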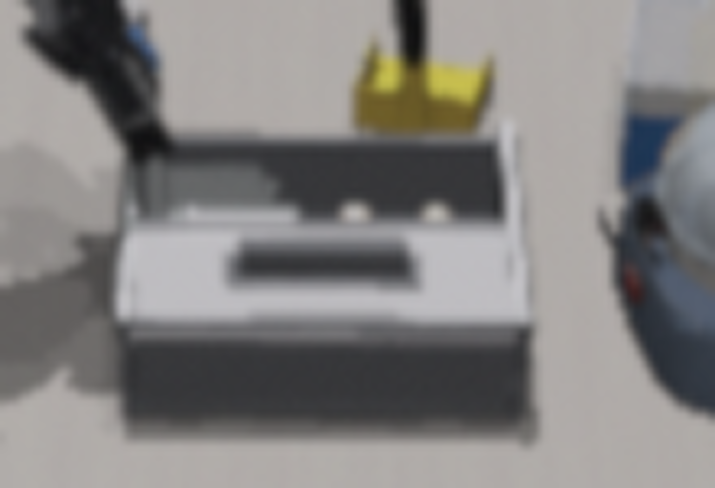

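```bash
python3 -m creep '[[0,0,0.0,0,0.2,0],[0,0,0,0,0,0],[0,0,0,0,0,0]]'; python3 -c "
from h import *
s=bot.get_state();print(s['ft_force'],s['torque'],R.from_quat(s['tcp_rot']).as_matrix()[:,2],s['t'])"
```

```text
t: 14.58
eef_pos: [0.4871, 0.3421, 0.0997]
tcp_rot: [-0.012, 0.978, 0.004, 0.209]
ft_force: [-0.4, -0.6, 8.6]
opening: 0.0131
[-0.4272 -0.6477  8.6354] [-0.0167 -0.3418 -0.0138] [ 0.4091  0.0127 -0.9124] 14.5833
```

```bash
python3 -m creep '[[0,0,0.04,0,0.15,0],[0,0,0,0,0,0],[0,0,0,0,0,0]]'; python3 -c "
from h import *
s=bot.get_state();print(s['ft_force'],s['torque'],R.from_quat(s['tcp_rot']).as_matrix()[:,2],s['t'])"
```

```text
t: 14.83
eef_pos: [0.4862, 0.3419, 0.0997]
tcp_rot: [-0.012, 0.98, 0.004, 0.201]
ft_force: [0.4, 1.0, 6.3]
opening: 0.0129
[0.4368 1.0145 6.3379] [ 0.1016 -0.3301  0.0987] [ 0.3935  0.0123 -0.9192] 14.8333
```

```bash
python3 -m creep '[[0.2,0.004,0,0,0,0],[0.32,0.008,0,0,0,0],[0.32,0.008,0,0,0,0],[0.32,0.008,0,0,0,0],[0.32,0.008,0,0,0,0],[0.32,0.008,0,0,0,0],[0.32,0.008,0,0,0,0],[0.32,0.008,0,0,0,0],[0,0,0,0,0,0]]';python3 - <<'E'
from h import *
s=bot.get_state(); print(s['eef_pos'],s['t'],s['ft_force'],s['torque'])
im=snap('wrist','w10');
cv2.imwrite('pics/w10z.png',cv2.resize(im[90:290,180:430],None,fx=2.6,fy=2.6,interpolation=cv2.INTER_CUBIC))
snap('scene','s10',(230,120,390,250),4.8)
E
```

```text
t: 15.58
eef_pos: [0.5467, 0.3431, 0.0988]
tcp_rot: [-0.012, 0.98, 0.003, 0.2]
ft_force: [0.7, 0.9, 3.4]
opening: 0.0132
[0.5467 0.3431 0.0988] 15.5833 [0.6726 0.9412 3.4128] [ 0.2206 -0.2999  0.2041]
```

View pics/w10z.png

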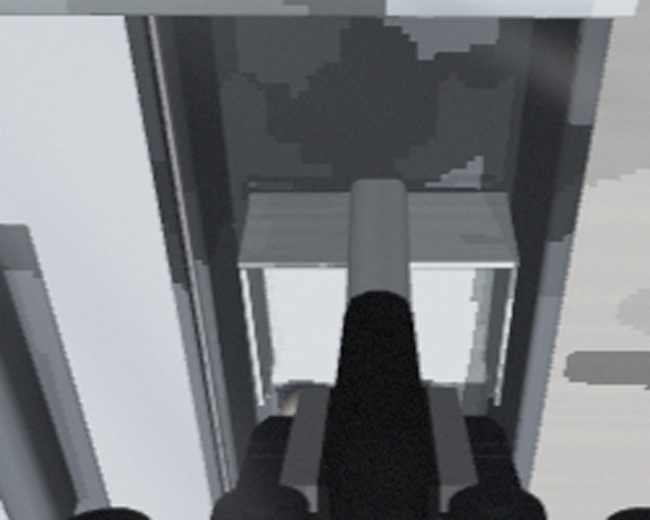

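View pics/s10.png

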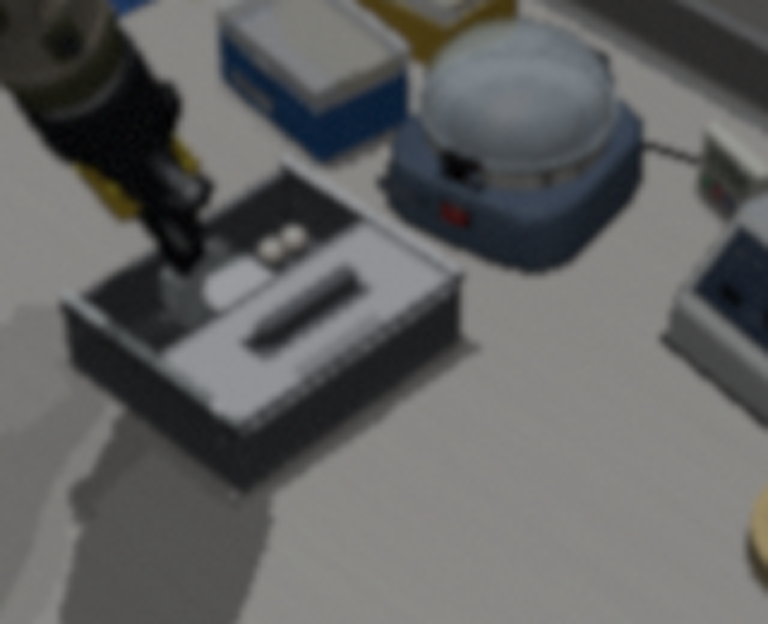

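```bash
python3 -m creep '[[0.3,0.008,0,0,0,0],[0.3,0.008,0,0,0,0],[0.3,0.008,0,0,0,0],[0.3,0.008,0,0,0,0],[0,0,0,0,0,0]]';python3 -m creep '[[0.2,0.005,0,0,0,0],[0.1,0.002,0,0,0,0],[0,0,0,0,0,0]]';python3 - <<'E'
from h import *
s=bot.get_state(); print(s['eef_pos'],s['t'],s['ft_force'],s['torque'])
snap('scene','s11',(230,120,390,250),4.8)
E
```

```text
t: 16.1
eef_pos: [0.576, 0.3436, 0.0986]
tcp_rot: [-0.012, 0.98, 0.003, 0.2]
ft_force: [-1.1, 0.9, 4.0]
opening: 0.0132
t: 16.35
eef_pos: [0.5826, 0.3438, 0.0987]
tcp_rot: [-0.013, 0.98, 0.003, 0.199]
ft_force: [-4.7, 0.2, 8.0]
opening: 0.0131
[0.5826 0.3438 0.0987] 16.35 [-4.6955  0.1518  8.0041] [0.1093 0.2024 0.0722]
```

View pics/s11.png

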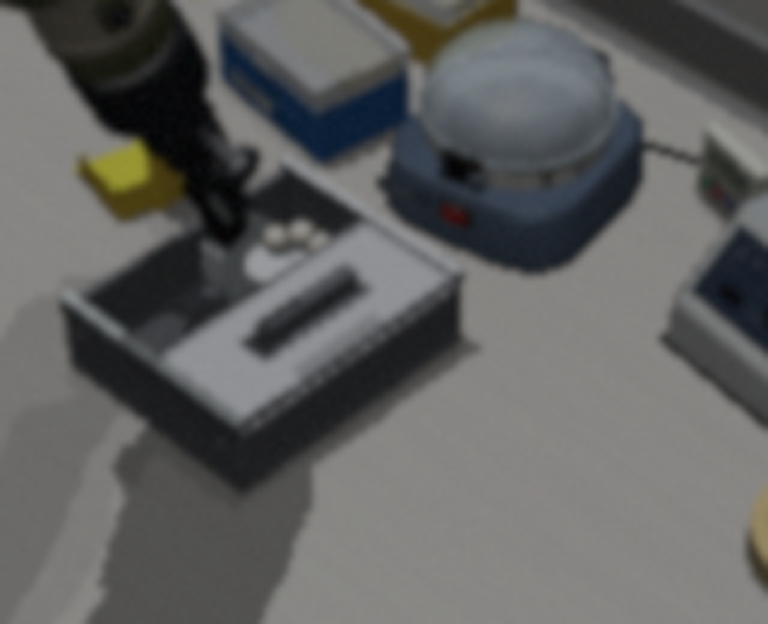

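```bash
python3 -m creep '[[0.16,0.004,0,0,0,0],[0,0,0,0,0,0]]';python3 - <<'E'
from h import *
s=bot.get_state(); print(s['eef_pos'],s['t'],s['ft_force'],s['torque'])
snap('scene','s12',(260,150,330,200),11);snap('side','i12',(285,150,395,225),6.5)
m=cam('scene')
print([(round(d['p'],2),d['centre'],plane(m,d['centre'],.023)) for d in spotter.tip_of('ball_0','scene')])
m=cam('side')
print([(round(d['p'],2),d['centre'],plane(m,d['centre'],.023)) for d in spotter.tip_of('ball_0','side')])
E
```

```text
t: 16.57
eef_pos: [0.5865, 0.344, 0.0987]
tcp_rot: [-0.013, 0.98, 0.003, 0.199]
ft_force: [-4.6, 0.3, 9.5]
opening: 0.0132
[0.5865 0.344  0.0987] 16.5667 [-4.6083  0.3199  9.463 ] [0.1414 0.2998 0.0098]
[(0.55, [287.8, 170.0], array([0.6372, 0.3575, 0.023 ])), (0.41, [287.9, 168.0], array([0.6439, 0.3644, 0.023 ]))]
[(0.59, [351.5, 182.3], array([0.6316, 0.3621, 0.023 ]))]
```

View pics/s12.png

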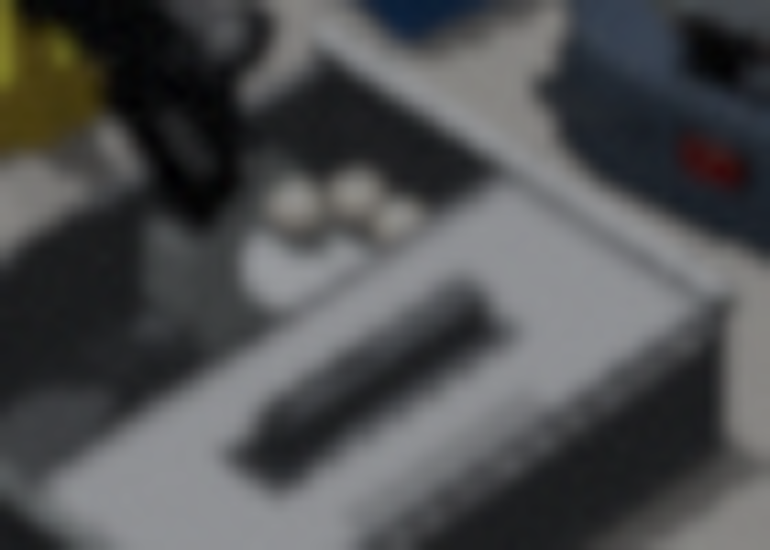

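View pics/i12.png

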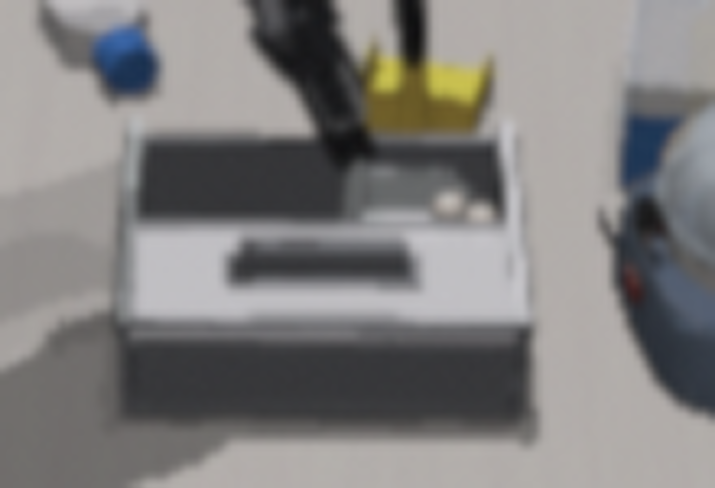

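```bash
python3 -m creep '[[0.16,0.004,0,0,0,0],[0.1,0.002,0,0,0,0],[0,0,0,0,0,0]]';python3 - <<'E'
from h import *
s=bot.get_state(); print(s['eef_pos'],s['t'],s['ft_force'],s['torque'])
snap('scene','s13',(260,150,330,200),11);snap('side','i13',(285,150,395,225),6.5)
E
```

```text
t: 17.02
eef_pos: [0.5906, 0.3443, 0.0992]
tcp_rot: [-0.013, 0.98, 0.003, 0.198]
ft_force: [-17.0, -1.1, 21.0]
opening: 0.0135
[0.5906 0.3443 0.0992] 17.0167 [-16.9989  -1.0767  21.0213] [-0.2174  1.9048 -0.1466]
```

View pics/s13.png

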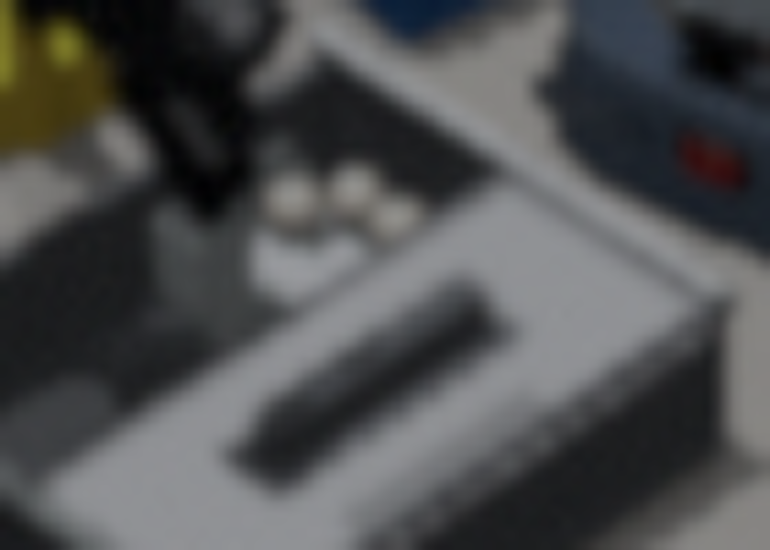

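View pics/i13.png

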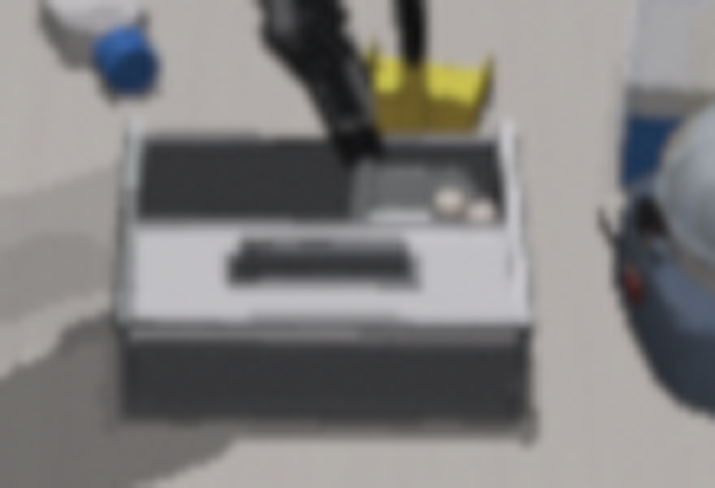

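```bash
python3 -m creep '[[-0.04,0,0,0,0,0],[-0.24,-0.006,0,0.022,-0.875,0],[-0.25,-0.006,0,0.022,-0.875,0],[-0.25,-0.006,0,0.022,-0.875,0],[-0.25,-0.006,0,0.022,-0.875,0],[0,0,0,0,0,0],[0,0,0,0,0,0]]';python3 - <<'E'
from h import *
s=bot.get_state(); print(s['eef_pos'],s['t'],s['ft_force'],s['torque'])
snap('scene','s14',(260,150,330,200),11);snap('side','i14',(285,150,395,225),6.5)
im=snap('wrist','w14')
E
```

```text
t: 17.7
eef_pos: [0.5638, 0.3419, 0.0946]
tcp_rot: [-0.013, 0.931, 0.004, 0.364]
ft_force: [-0.4, -0.2, -2.5]
opening: 0.0131
[0.5638 0.3419 0.0946] 17.7 [-0.3867 -0.2163 -2.5493] [-0.0292  0.824   0.0453]
```

View pics/s14.png

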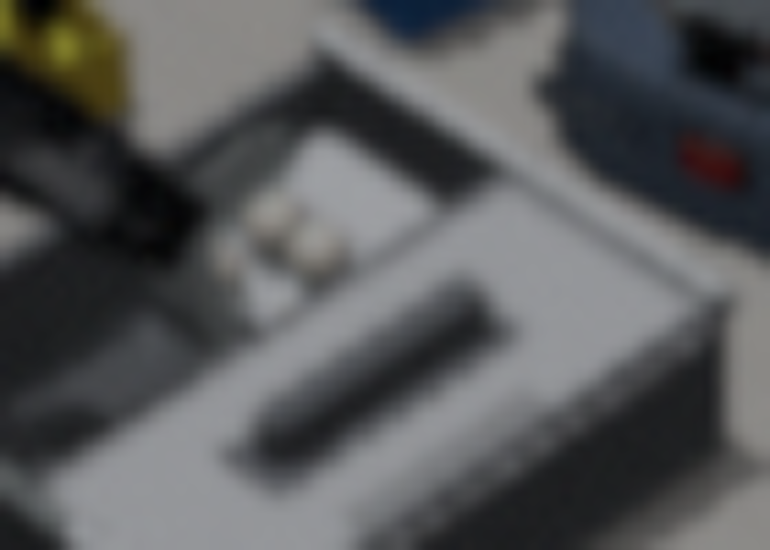

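View pics/i14.png

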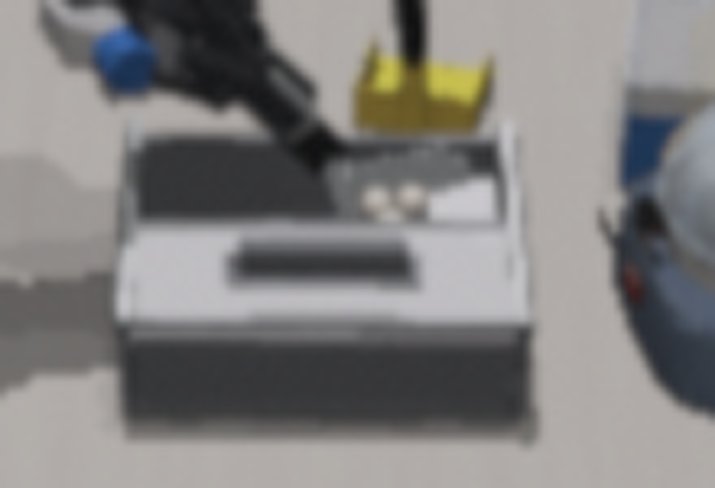

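View pics/w14.png

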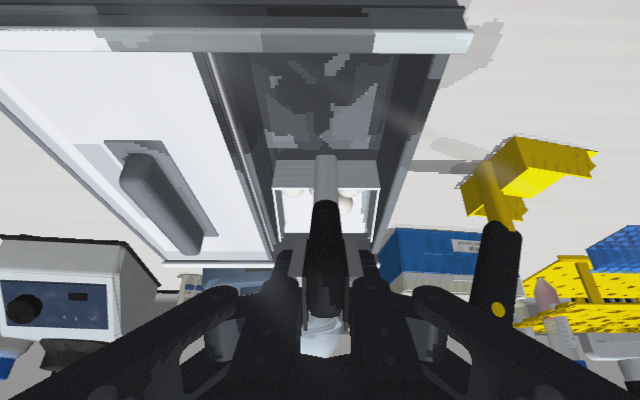

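```bash
python3 -m creep '[[-0.1,0,0.3,0,0,0],[0,0,0.6,0,0,0],[0,0,0.8,0,0,0],[0,0,0.8,0,0,0],[0,0,0.8,0,0,0],[0,0,0.8,0,0,0],[0,0,0.6,0,0,0],[0,0,0.3,0,0,0],[0,0,0,0,0,0]]';python3 - <<'E'
from h import *
s=bot.get_state(); print(s['eef_pos'],s['t'],s['ft_force'],s['torque'])
snap('scene','s15',(230,100,390,230),4.8);snap('side','i15',(285,120,395,225),5.5)
m=cam('scene')
for n in ['scene','side']:
  print([(round(d['p'],2),np.round(d['centre'],1)) for d in spotter.tip_of('ball_0',n)])
E
```

```text
t: 18.6
eef_pos: [0.5672, 0.3439, 0.2272]
tcp_rot: [-0.011, 0.929, 0.006, 0.369]
ft_force: [0.7, -0.1, -0.7]
opening: 0.0132
[0.5672 0.3439 0.2272] 18.6 [ 0.7193 -0.0788 -0.7089] [-0.0114  0.8078 -0.0235]
[(0.59, array([280.7, 135.4]))]
[(0.43, array([348.2, 143.8]))]
```

View pics/s15.png

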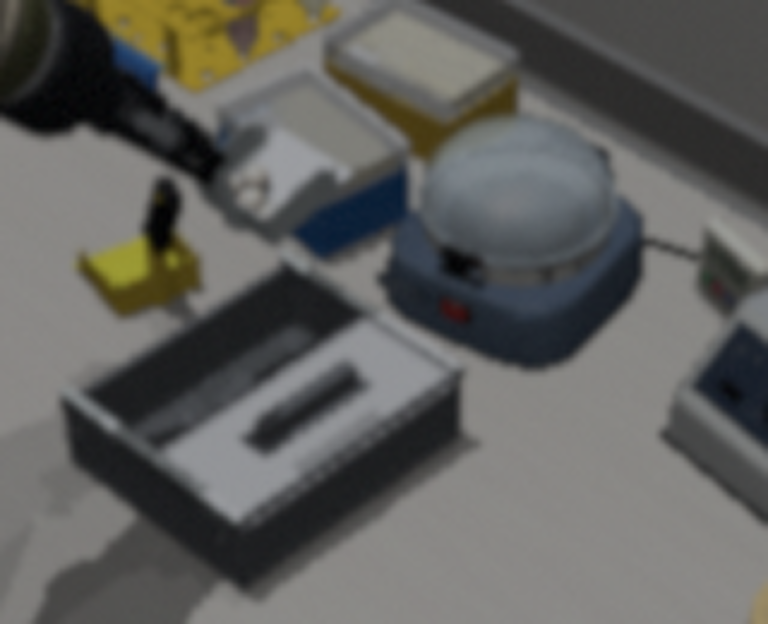

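View pics/i15.png

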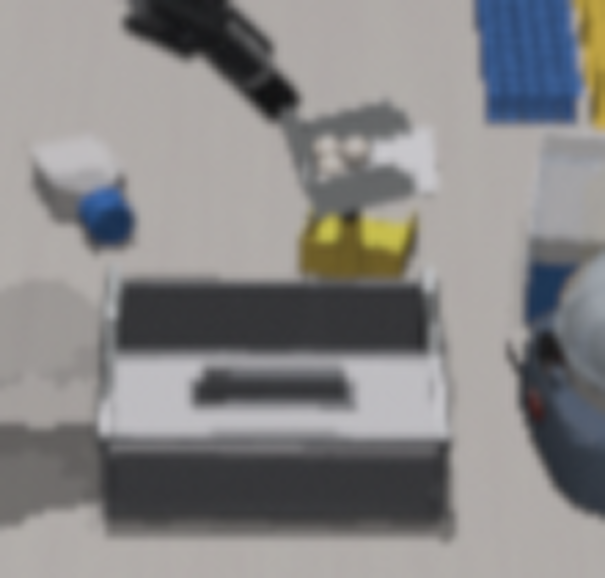

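```bash
python3 - <<'E'
from h import *
snap('side','i16',(335,132,370,165),17)
im=snap('wrist','w16')
E
```

```text
(no output)
```

View pics/i16.png

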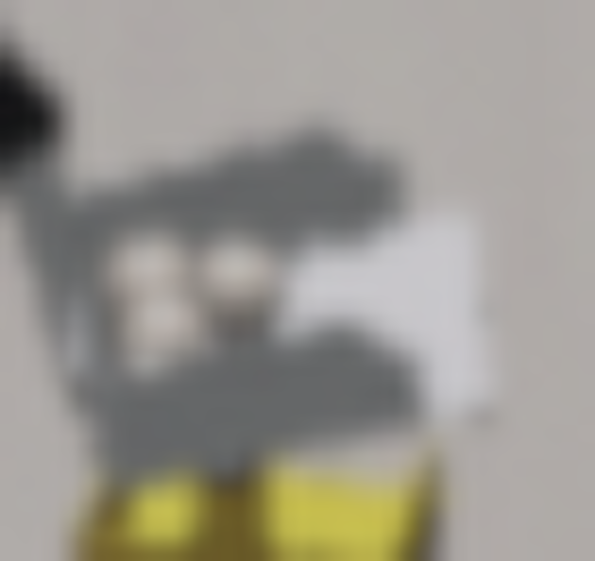

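View pics/w16.png

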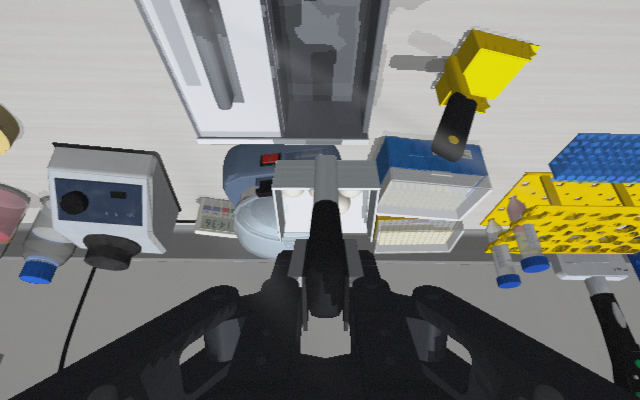

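Three balls show on the scoop and the trough looks empty, so a fourth ball is probably hidden by the side wall. I will carry on to the jar.

```bash
python3 -m creep '[[-0.1,-0.3,0,0,0,0],[-0.2,-0.6,0,0,0,0],[-0.24,-0.9,0,0,0,0],[-0.24,-0.97,0,0,0,0],[-0.24,-0.97,0,0,0,0],[-0.24,-0.97,0,0,0,0],[-0.24,-0.97,0,0,0,0],[-0.24,-0.97,0,0,0,0],[-0.24,-0.97,0,0,0,0],[-0.24,-0.97,0,0,0,0]]';python3 -m creep '[[-0.24,-0.97,0,0,0,0],[-0.24,-0.97,0,0,0,0],[-0.24,-0.97,0,0,0,0],[-0.24,-0.97,0,0,0,0],[-0.24,-0.97,0,0,0,0],[-0.24,-0.9,0,0,0,0],[-0.24,-0.8,0,0,0,0],[-0.2,-0.6,0,0,0,0],[0,-0.3,0,0,0,0],[0,0,0,0,0,0]]';python3 - <<'E'
from h import *
s=bot.get_state(); print(s['eef_pos'],s['t'],s['ft_force'])
snap('scene','s17',(320,160,470,310),4);im=snap('wrist','w17');snap('side','i17',(250,170,400,330),3.7)
for n in ['wrist','scene','side']:
  m=cam(n)
  for t in ['ball_0','jar']:
    print(n,t,[(round(d['p'],2),np.round(d['centre'],1),plane(m,d['centre'],0)) for d in spotter.tip_of(t,n)])
E
```

```text
t: 19.73
eef_pos: [0.5086, 0.1272, 0.2223]
tcp_rot: [-0.012, 0.93, 0.005, 0.367]
ft_force: [0.1, -0.5, -1.3]
opening: 0.013
t: 20.57
eef_pos: [0.4623, -0.0599, 0.2229]
tcp_rot: [-0.01, 0.93, 0.004, 0.367]
ft_force: [0.1, 0.2, -1.5]
opening: 0.0133
[ 0.4623 -0.0599  0.2229] 20.5667 [ 0.1035  0.2121 -1.4772]
wrist ball_0 [(0.58, array([321. , 183.4]), array([ 0.7378, -0.0567,  0.    ])), (0.55, array([353. , 183.5]), array([ 0.737, -0.009,  0.   ])), (0.51, array([293.2, 181. ]), array([ 0.7324, -0.0977,  0.    ])), (0.46, array([336.2, 198.1]), array([ 0.7797, -0.0318,  0.    ]))]
wrist jar [(0.75, array([208.2,  67.5]), array([ 0.536 , -0.1697,  0.    ]))]
scene ball_0 [(0.58, array([357.8, 228.8]), array([0.6258, 0.0479, 0.    ])), (0.4, array([363.9, 242.8]), array([0.5989, 0.0005, 0.    ])), (0.39, array([360.8, 232.2]), array([0.6222, 0.0332, 0.    ])), (0.29, array([406. , 237.5]), array([ 0.6981, -0.069 ,  0.    ]))]
scene jar [(0.73, array([347.6, 225.5]), array([0.6143, 0.0771, 0.    ])), (0.55, array([400.4, 290. ]), array([ 0.5467, -0.1714,  0.    ]))]
side ball_0 [(0.55, array([307.6, 232.3]), array([0.4983, 0.1392, 0.    ])), (0.46, array([303.9, 233.1]), array([0.4875, 0.1353, 0.    ])), (0.36, array([300.2, 243.6]), array([0.4793, 0.0897, 0.    ]))]
side jar [(0.64, array([318.3, 320.4]), array([ 0.5409, -0.1861,  0.    ]))]
```

View pics/s17.png

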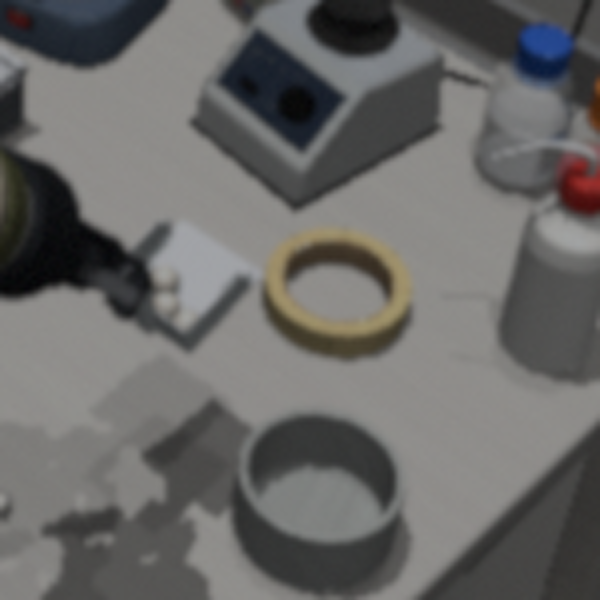

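View pics/w17.png

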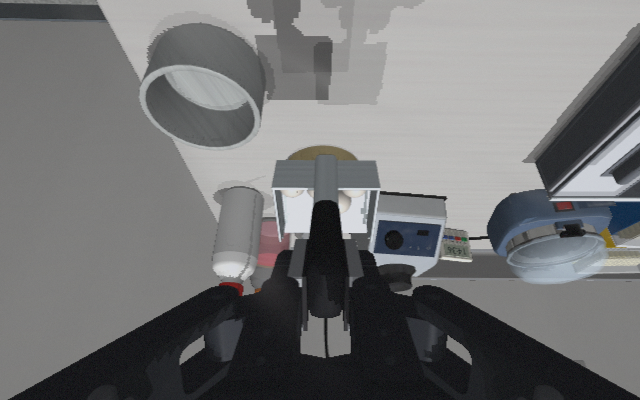

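View pics/i17.png

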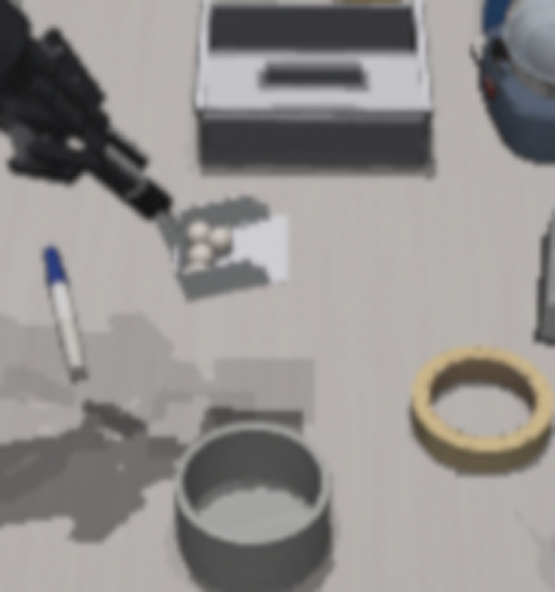

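```bash
cat > jar.py <<'E'
from h import *
def fit(n,pts):
    m=cam(n); q=np.array([plane(m,p,.058)[:2] for p in pts])
    r=least_squares(lambda c:np.hypot(*(q-c).T)-.052,q.mean(0)); return r.x,r.fun
E
python3 - <<'E'
from jar import *
s=lambda L,k,o:np.array(L)/k+o
print('wrist',fit('wrist',[(140,95),(205,149),(262,118),(165,132)]))
print('scene',fit('scene',s([(240,480),(401,490),(318,414),(322,545)],4,[320,160])))
print('side',fit('side',s([(177,485),(332,490),(253,425),(252,545)],3.7,[250,170])))
E
```

```text
wrist (array([ 0.5401, -0.1638]), array([ 0.    ,  0.0004, -0.0005, -0.0007]))
scene (array([ 0.5337, -0.1721]), array([-0.0024, -0.0024, -0.0021, -0.0015]))
side (array([ 0.542 , -0.1723]), array([-0.001 , -0.0011, -0.0011, -0.0009]))
```

```bash
python3 -m creep '[[-0.15,-0.4,0,0,0,0],[-0.15,-0.8,-0.2,0,0,0],[-0.15,-0.96,-0.2,0,0,0],[-0.15,-0.96,-0.2,0,0,0],[-0.15,-0.8,-0.2,0,0,0],[0,-0.44,0,0,0,0],[0,0,0,0,0,0],[0,0,0,0,0,0]]';python3 - <<'E'
from h import *
s=bot.get_state(); print(s['eef_pos'],s['t'],s['ft_force'])
snap('scene','s18',(320,160,470,310),4);im=snap('wrist','w18');snap('side','i18',(250,170,400,330),3.7)
E
```

```text
t: 21.68
eef_pos: [0.4442, -0.1672, 0.2031]
tcp_rot: [-0.011, 0.93, 0.005, 0.367]
ft_force: [0.4, -0.6, -1.7]
opening: 0.0133
[ 0.4442 -0.1672  0.2031] 21.6833 [ 0.4039 -0.6109 -1.7391]
```

View pics/s18.png

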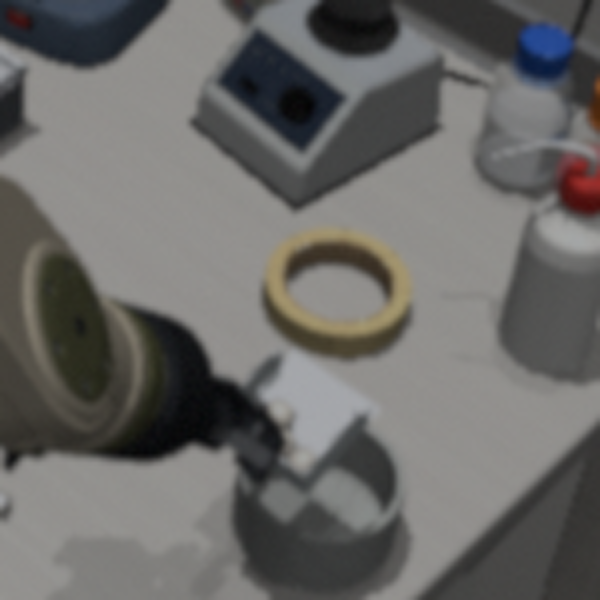

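View pics/w18.png

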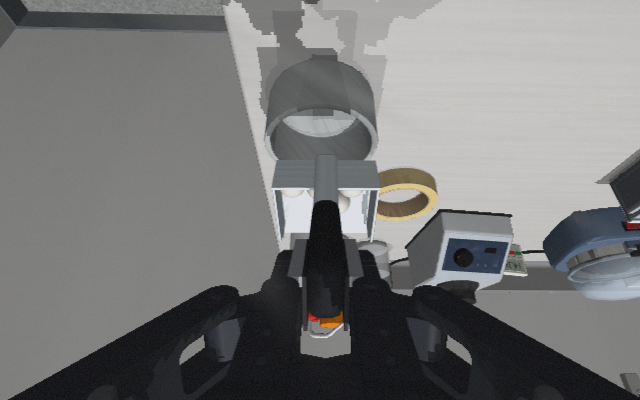

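View pics/i18.png

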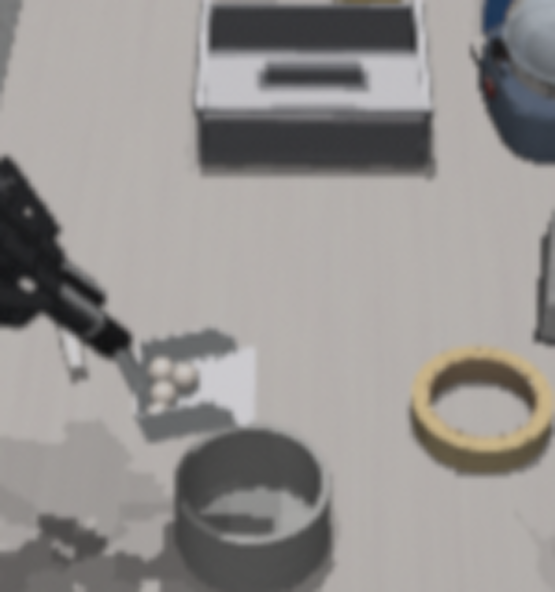

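```bash
python3 -m creep '[[0,-0.12,-0.25,-0.02,0.75,0],[0,0,-0.25,-0.02,0.75,0],[0,0,-0.25,-0.02,0.75,0],[0,0,-0.25,-0.02,0.75,0],[0,0,0,0,0,0],[0,0,0,0,0,0]]';python3 - <<'E'
from h import *
s=bot.get_state(); print(s['eef_pos'],s['t'],s['ft_force'],R.from_quat(s['tcp_rot']).as_matrix()[:,2])
snap('scene','s19',(320,160,470,310),4);im=snap('wrist','w19');snap('side','i19',(250,170,400,330),3.7)
E
```

```text
t: 22.33
eef_pos: [0.4451, -0.1686, 0.1785]
tcp_rot: [-0.014, 0.974, 0.004, 0.225]
ft_force: [-0.2, -0.4, -1.7]
opening: 0.0133
[ 0.4451 -0.1686  0.1785] 22.3333 [-0.2254 -0.3558 -1.6593] [ 0.4375  0.0131 -0.8991]
```

View pics/w19.png

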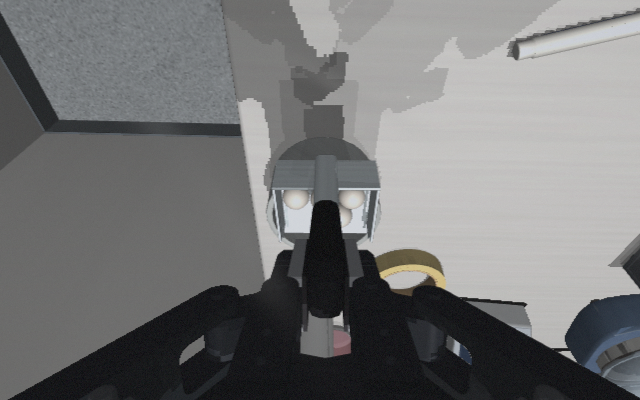

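View pics/i19.png

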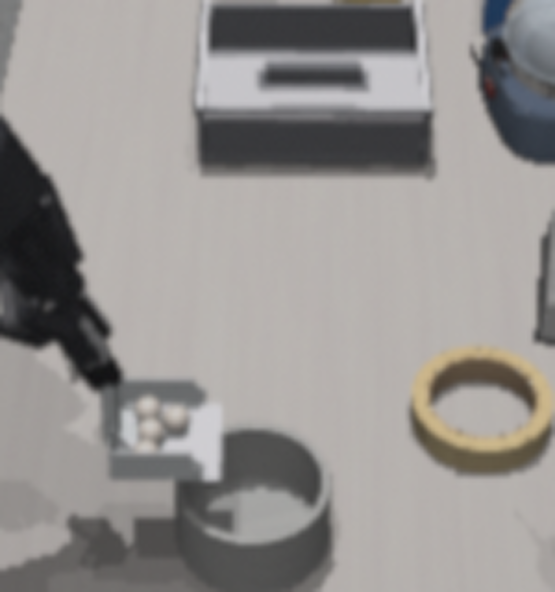

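View pics/s19.png

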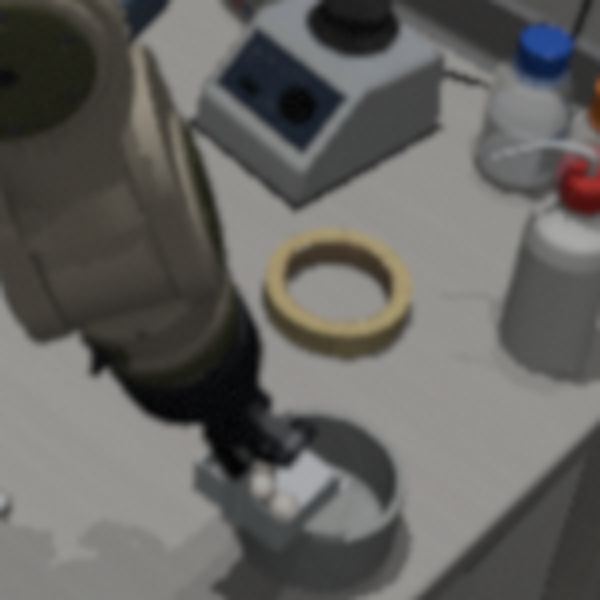

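```bash
python3 -m creep '[[0.22,0,0.02,-0.015,0.6,0],[0.24,0,0.02,-0.015,0.6,0],[0.26,0,0.02,-0.015,0.6,0],[0.26,0,0.02,-0.015,0.6,0],[0.27,0,0.02,-0.015,0.6,0],[0.27,0,0.02,-0.015,0.6,0],[0.27,0,0.02,-0.015,0.6,0],[0.28,0,0.02,-0.015,0.6,0],[0.28,0,0.02,-0.015,0.6,0],[0.28,0,0.02,-0.015,0.6,0]]';python3 - <<'E'
from h import *
s=bot.get_state(); print(s['eef_pos'],s['t'],s['ft_force'],R.from_quat(s['tcp_rot']).as_matrix()[:,2])
snap('scene','s20',(320,160,470,310),4);snap('side','i20',(250,170,400,330),3.7)
E
```

```text
t: 23.32
eef_pos: [0.51, -0.1701, 0.1837]
tcp_rot: [-0.012, 0.997, -0.001, -0.075]
ft_force: [0.2, -0.0, -0.6]
opening: 0.0129
[ 0.51   -0.1701  0.1837] 23.3167 [ 0.1614 -0.0233 -0.6122] [-0.1488 -0.003  -0.9889]
```

View pics/i20.png

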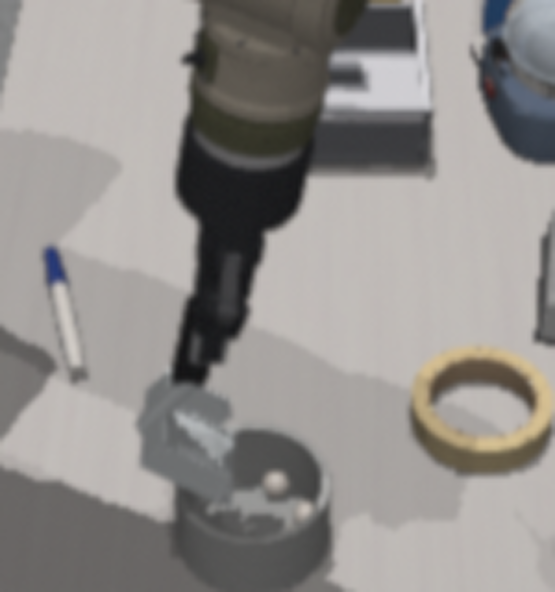

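View pics/s20.png

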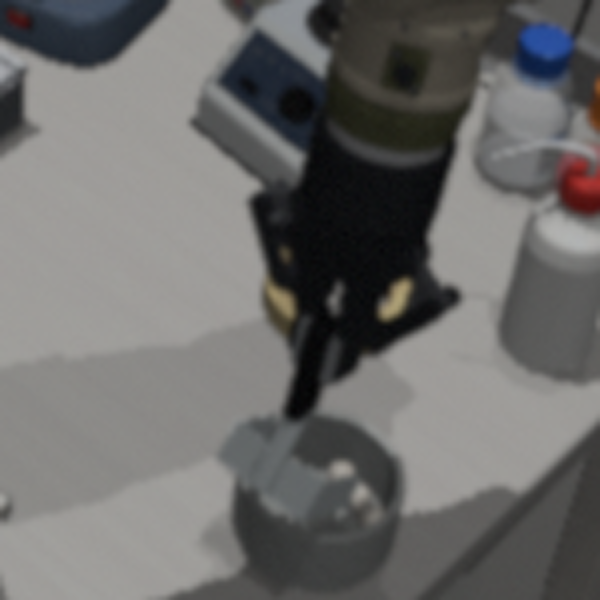

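```bash
python3 -m creep '[[0.2,0,0.1,-0.01,0.5,0],[0.2,0,0.1,-0.01,0.5,0],[0,0,0,0,0,0],[0,0,0,0,0,0],[0,0,0,0,0,0]]';python3 - <<'E'
from h import *
s=bot.get_state(); print(s['eef_pos'],s['t'],s['ft_force'],R.from_quat(s['tcp_rot']).as_matrix()[:,2])
snap('scene','s21',(365,245,425,310),9);snap('side','i21',(285,270,345,330),9);snap('wrist','w21')
for n in ['scene','side','wrist']: print(n,[(round(d['p'],2),np.round(d['centre'],1)) for d in spotter.tip_of('ball_0',n)])
E
```

```text
t: 23.83
eef_pos: [0.5192, -0.17, 0.1884]
tcp_rot: [-0.012, 0.992, -0.001, -0.123]
ft_force: [0.5, -0.3, -1.5]
opening: 0.0134
[ 0.5192 -0.17    0.1884] 23.8333 [ 0.5396 -0.2941 -1.4721] [-0.2443 -0.0048 -0.9697]
scene [(0.52, array([411.5, 288.3])), (0.45, array([407., 286.]))]
side [(0.57, array([333.1, 305.6])), (0.48, array([322.1, 301.2]))]
wrist []
```

View pics/i21.png

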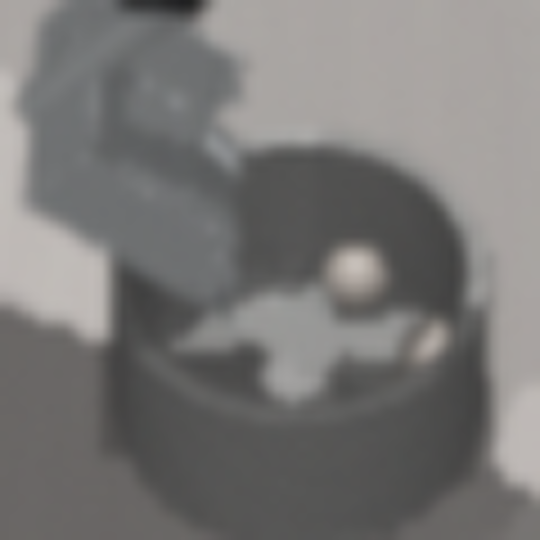

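View pics/s21.png

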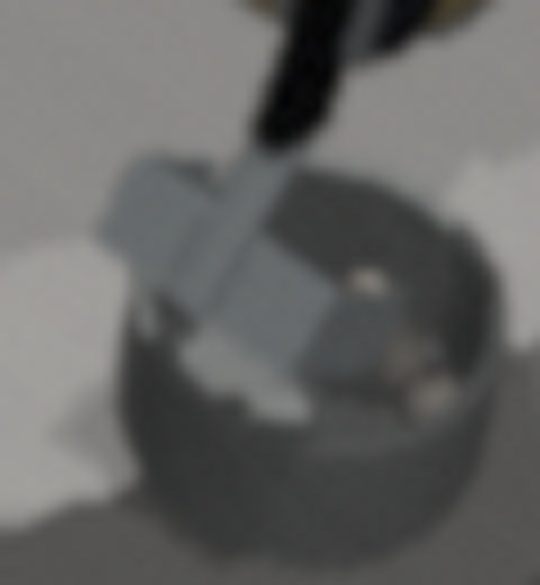

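View pics/w21.png

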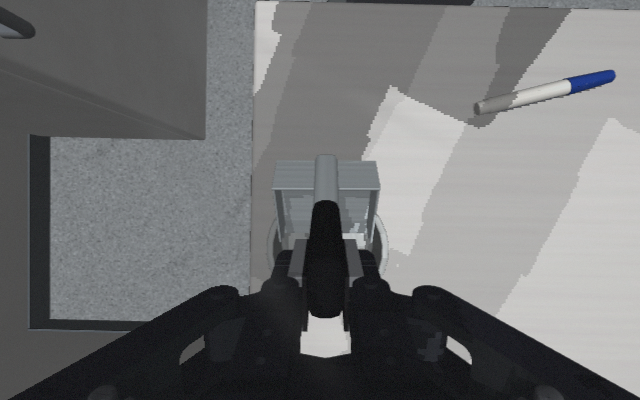

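```bash
python3 -m creep '[[0,0,0.6,0,0,0],[0,0,1,0,0,0],[0,0,1,0,0,0],[0,0.4,0.4,0.02,-0.85,0],[0,0.8,0,0.02,-0.85,0],[0,0.9,0,0.02,-0.85,0],[0,0.9,0,0.02,-0.85,0],[0,0.9,0,0.02,-0.85,0],[0,0.9,0,0.02,-0.85,0],[0,0.9,0,0.02,-0.85,0]]';python3 -m creep '[[0,0.9,0,0.02,-0.85,0],[0,0.4,0,0,0,0],[0,0,0,0,0,0],[0,0,0,0,0,0]]';python3 - <<'E'
from h import *
s=bot.get_state(); print(s['eef_pos'],s['t'],s['ft_force'],R.from_quat(s['tcp_rot']).as_matrix()[:,2])
snap('scene','s22',(365,245,425,310),9);snap('side','i22',(285,270,345,330),9);snap('wrist','w22');snap('side','i22b',(240,150,400,330),3.7)
for n in ['scene','side','wrist']: print(n,[(round(d['p'],2),np.round(d['centre'],1)) for d in spotter.tip_of('ball_0',n)])
E
```

```text
t: 24.97
eef_pos: [0.5194, -0.0264, 0.2639]
tcp_rot: [-0.012, 0.985, 0.002, 0.175]
ft_force: [0.5, 0.1, -0.8]
opening: 0.0136
t: 25.3
eef_pos: [0.5195, 0.0056, 0.2639]
tcp_rot: [-0.013, 0.977, 0.002, 0.215]
ft_force: [0.3, 0.4, -0.6]
opening: 0.0132
[0.5195 0.0056 0.2639] 25.3 [ 0.3398  0.4148 -0.553 ] [ 0.419   0.0104 -0.9079]
scene [(0.52, array([410.3, 284.6])), (0.44, array([392.2, 275.4])), (0.44, array([405.4, 276.3])), (0.41, array([411.5, 288.8]))]
side [(0.5, array([332.7, 307.2])), (0.41, array([322.9, 300.2]))]
wrist [(0.68, array([139.9, 100.2])), (0.58, array([181.1, 107.1])), (0.54, array([154.6, 100.5])), (0.4, array([193.4,  89.1]))]
```

View pics/i22.png

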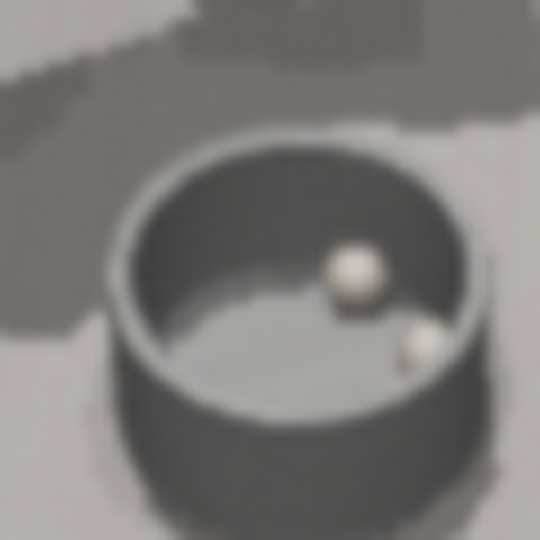

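View pics/s22.png

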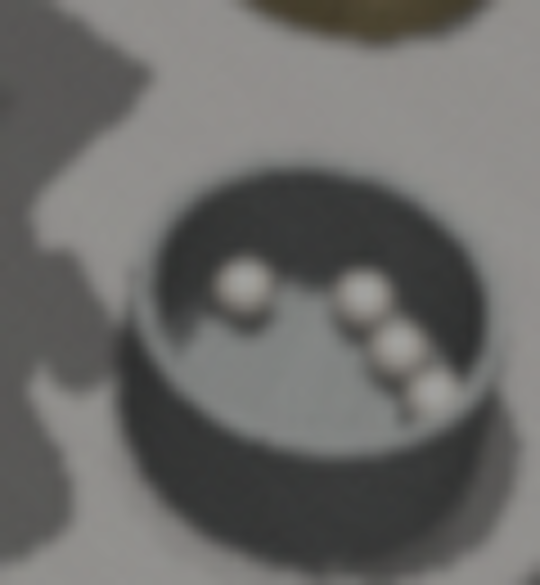

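View pics/w22.png

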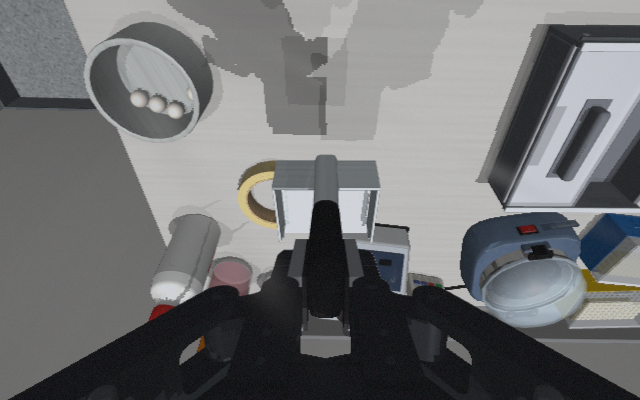

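View pics/i22b.png

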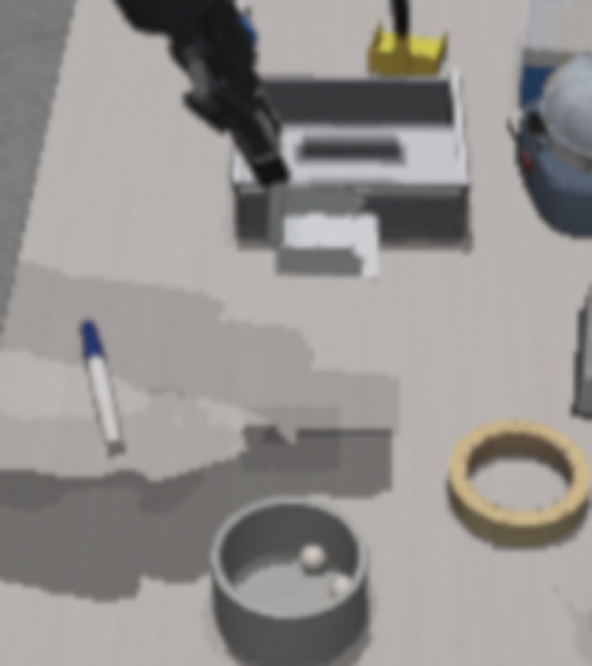

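All four balls lie in the jar: in the scene crop at (243,285), (362,295), (398,345) and (432,392). The scoop is empty. I will set it down at its old place.

```bash
python3 -m creep '[[0,0,-0.5,0,0,0],[0,0,-0.9,0,0,0],[0,0,-0.9,0,0,0],[0,0,-0.9,0,0,0],[0,0,-0.9,0,0,0],[0,0,-0.9,0,0,0],[0,0,-0.8,0,0,0],[0,0,-0.6,0,0,0],[0,0,-0.2,0,0,0],[0,0,0,0,0,0]]'; python3 -m creep '[[0,0,-0.08,0,0,0],[0,0,-0.08,0,0,0],[0,0,0,0,0,0]]'
```

```text
t: 26.48
eef_pos: [0.5188, 0.0051, 0.0964]
tcp_rot: [-0.012, 0.977, 0.003, 0.212]
ft_force: [-0.3, 0.8, -0.8]
opening: 0.0135
t: 26.73
eef_pos: [0.5207, 0.0049, 0.0951]
tcp_rot: [-0.012, 0.977, 0.002, 0.215]
ft_force: [-0.9, -0.5, 0.2]
opening: 0.0134
```

```bash
python3 -m creep '[[0,0,-0.1,0,0,0],[0,0,-0.08,0,0,0],[0,0,0,0,0,0]]'; python3 -m creep '[[0,0,-0.06,0,0,0],[0,0,0,0,0,0]]'
```

```text
t: 26.98
eef_pos: [0.5198, 0.0052, 0.0896]
tcp_rot: [-0.012, 0.977, 0.003, 0.214]
ft_force: [-0.8, -0.8, -1.2]
opening: 0.0134
t: 27.15
eef_pos: [0.5197, 0.0052, 0.088]
tcp_rot: [-0.012, 0.977, 0.003, 0.214]
ft_force: [-0.0, 0.2, -1.5]
opening: 0.0133
```

```bash
python3 -m creep '[[0,0,-0.05,0,0,0],[0,0,0,0,0,0]]'; python3 -m creep '[[0,0,-0.04,0,0,0],[0,0,0,0,0,0],[0,0,0,0,0,0]]'; python3 -c "
from h import *
snap('side','i23',(270,190,380,290),6);s=bot.get_state();print(s['ft_force'],s['torque'])"
```

```text
t: 27.32
eef_pos: [0.5198, 0.0052, 0.0868]
tcp_rot: [-0.012, 0.977, 0.003, 0.214]
ft_force: [0.6, -0.3, -1.3]
opening: 0.0131
t: 27.57
eef_pos: [0.5203, 0.0052, 0.0864]
tcp_rot: [-0.012, 0.977, 0.003, 0.214]
ft_force: [0.2, 0.5, 1.7]
opening: 0.0136
[-1.4622  0.0961  1.3472] [0.0216 0.2521 0.019 ]
```

View pics/i23.png

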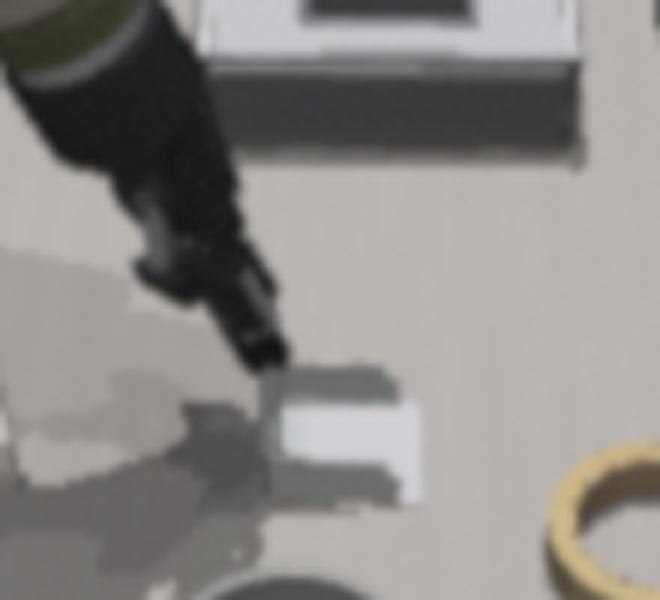

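```bash
python3 -m creep '[[0,0,-0.03,0,0,0],[0,0,0,0,0,0]]'; python3 -m creep '[[0,0,0,0,0,0],[0,0,0,0,0,0],[0,0,0,0,0,0],[0,0,0,0,0,0],[0,0,0,0,0,0],[0,0,0,0,0,0]]' 1;  python3 -m creep '[[-0.2,-0.005,0.45,0,0,0],[-0.4,-0.01,0.9,0,0,0],[-0.4,-0.01,0.9,0,0,0],[-0.4,-0.01,0.9,0,0,0],[-0.4,-0.01,0.9,0,0,0],[-0.4,-0.01,0.9,0,0,0],[-0.4,-0.01,0.9,0,0,0],[0,0,0,0,0,0],[0,0,0,0,0,0]]'; python3 - <<'E'
from h import *
s=bot.get_state(); print(s['eef_pos'],s['t'])
snap('scene','s24');snap('wrist','w24');snap('side','i24',(230,140,410,335),3)
ms,mi,mw=cam('scene'),cam('side'),cam('wrist')
for t in ['scoop_grip','scoop_lip','tape_roll','pen','flask','jar','lid_ridge']:
    for n in ['scene','side','wrist']: print(t,n,[(round(d['p'],2),np.round(d['centre'],1).tolist()) for d in spotter.tip_of(t,n)[:2]])
E
```

```text
t: 27.78
eef_pos: [0.5207, 0.0051, 0.0861]
tcp_rot: [-0.013, 0.977, 0.003, 0.215]
ft_force: [-3.3, 1.2, 5.3]
opening: 0.0133
t: 28.28
eef_pos: [0.5198, 0.0051, 0.085]
tcp_rot: [-0.012, 0.977, 0.003, 0.214]
ft_force: [-0.0, -1.1, 0.1]
opening: 0.0838
t: 29.03
eef_pos: [0.4557, 0.0032, 0.2332]
tcp_rot: [-0.012, 0.976, 0.002, 0.216]
ft_force: [-0.1, 0.3, -1.1]
opening: 0.0857
[0.4557 0.0032 0.2332] 29.0333
scoop_grip scene [(0.76, [343.9, 237.4]), (0.46, [265.3, 142.9])]
scoop_grip side [(0.59, [307.7, 239.4]), (0.59, [347.6, 146.1])]
scoop_grip wrist [(0.71, [325.5, 168.1])]
scoop_lip scene [(0.79, [361.6, 245.6]), (0.52, [253.3, 147.6])]
scoop_lip side [(0.82, [353.2, 155.4]), (0.62, [339.9, 267.5])]
scoop_lip wrist [(0.88, [326.0, 184.2]), (0.56, [325.2, 168.4])]
tape_roll scene [(0.75, [407.3, 235.2]), (0.21, [205.0, 173.1])]
tape_roll side [(0.88, [378.8, 279.5])]
tape_roll wrist [(0.55, [275.6, 241.5])]
pen scene [(0.61, [299.1, 277.9]), (0.4, [340.8, 237.8])]
pen side [(0.45, [264.7, 253.4])]
pen wrist [(0.5, [610.0, 182.3])]
flask scene [(0.96, [203.3, 176.2])]
flask side [(0.58, [298.7, 156.2])]
flask wrist [(0.75, [148.3, 167.6])]
jar scene [(0.55, [401.9, 291.2]), (0.36, [406.1, 233.6])]
jar side [(0.6, [320.7, 319.3])]
jar wrist [(0.63, [169.3, 138.9])]
lid_ridge scene [(0.9, [294.3, 183.7]), (0.47, [207.0, 173.4])]
lid_ridge side [(0.91, [334.4, 188.8])]
lid_ridge wrist []
```

View pics/s24.png

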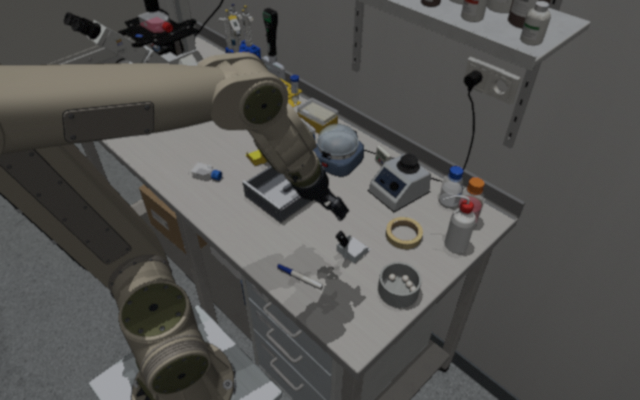

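View pics/i24.png

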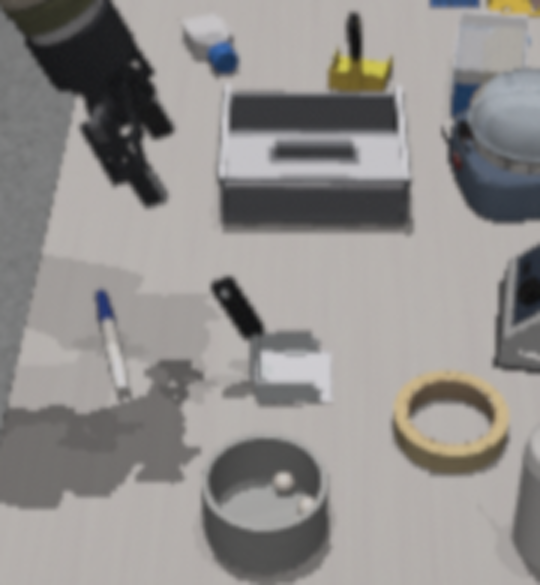

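View pics/w24.png

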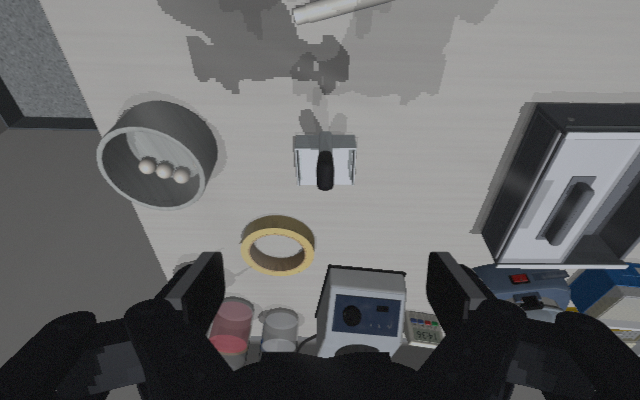

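The scoop stands upright and released at scene (347,243). The balls are in the jar at (400,283), the panel is open, and the bystanders are at their first pixel positions. I am handing in.

```bash
python3 -c "
from cell import bot
print(bot.finish_job(), bot.get_state()['t'])"
```

```text
the job is handed in; nothing more can be done
the job is handed in; nothing more can be done
```

I slid the panel open, scooped up all four balls with the metal scoop, tipped them into the steel jar and stood the scoop back on the bench. I handed the job in at about 29 s of the 72 s allowed; it returns no verdict.

- **Panel:** I pinched the ridge and slid it about 80 mm, until a nudge met about 7 N of resistance at the stop. It is still open in the last pictures.
- **Balls:** After pouring, the scene camera showed all four balls on the jar floor, and the scoop and the box looked empty. The final wrist view showed three of the four and the side view two. I put this down to the jar wall hiding the others.
- **Jar and bystanders:** My checks showed no sign that the jar, tape roll, pen or flask had moved. The marks for them in the fixed cameras were within about 6 px of the first pictures (the tape roll had no first mark in the side camera).
- **Scoop:** It stands upright and released within about 5 mm of its original spot, and the gripper was well clear at hand-in.

Two readings disagreed along the way:
- **Jar position:** The cameras differed by about 1 cm on where the jar stood, so I used a value between them and centred the pour using the wrist view.
- **Scoop in the trough:** It touched the floor about 3 mm higher than I expected. I pitched its lip down by about 2° before pushing it under the balls.

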